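# Reload the slide-drying dock at the microscope bench

## Robot

A 7-joint arm with a two-finger parallel gripper is mounted at the origin on the work surface. World frame = base frame: x ahead of the robot, y to its left, z up, the work surface at z = 0. Lengths are in m, angles in rad, forces in N, time in s.
With the tool pointing down it reaches from about 0.4 to 0.85 m from the base axis. Payload 10.4 kg.
Tool frame: the origin (TCP) lies on the front face of the gripper's body, between the roots of the fingers; the fingertips stand 73 mm ahead of it and the grasp point (between the pads) lies 54 mm ahead of it; z points along the fingers, y is the line along which they close (so a half turn about z gives the same grasp; the last joint's range is limited). The gripper opens to 85 mm and grips with 20 to 120 N. Pads are 22 mm wide; open, the fingers measure 114 mm over their backs; the gripper's body (76 mm by 85 mm) begins 54 mm behind the grasp point. The pads swing forward as they close: fully open they stand 13 mm farther back than shut.
Start: joints at [-1.341, 0.332, -0.065, 1.46, 0.022, 1.35, -0.088], TCP at [0.156, 0.605, 0.304] pointing down, gripper open.
Joint ranges: [-2.6, 2.6], [-0.5, 2.12], [-1.47, 1.34], [0.16, 2.42], [-1.27, 4.41], [0.06, 2.06], [-2.6, 2.6]. Speed limits (rad/s): [2.22, 2.22, 2.79, 2.79, 3.14, 3.14, 3.14].

## Interface

Orientations are given as a unit quaternion [w, x, y, z].
In Python, from station import telemetry, get_image, camera_info, manip, spotter gives the robot as it stands. The module is installed in compiled form; this text tells all that it offers.
- The arm moves only by the tool apply_moves, never from a script. Its argument "deltas" is text: rows parted by semicolons, each of 5 numbers parted by spaces: the shift along the tool's x, y, z in m, then the turn about the tool's z in rad, then the finger opening in m, from 0 to 0.0854. In form: dx dy dz yaw claw; .... A call has exactly 5 rows; each row is the pose to reach, as a shift and turn from the pose commanded when the call began, along the tool's axes at that moment; what a row does not reach only later rows make up. A row lasts 1/8 s, in which the tool goes at most 62.5 mm and 10.7 degrees, less where a joint would pass 70% of its speed; a pose out of reach is approached as far as the arm can. A call with a gripper value outside its range is refused whole. The fingers move at their own pace and stop on an object; "newtons" is the grip in N (left out, the last holds). Time passes only in rows, so rows that repeat a pose let the fingers close, or fill a call up. It gives the time, the measured TCP pose, the force, the opening and the grip force at its end, in the units of the state.
- telemetry.sense(): the state, without advancing time (a new reading comes with each control period).
- get_image(name): name is "side" or "top" or "wrist"; returns the picture (420x560x3 uint8, red, green, blue); there is no depth.
- camera_info(name): a dict with "mtx" (3x3 intrinsics, pixels), "R" (3x3) and "t" (3): a world point X has camera coordinates R X + t; the wrist camera has in their place "hand_eye" (4x4, takes a point from camera to tool coordinates, whose origin is the TCP and whose axes are the flange's). Camera axes: x right, y down, z forward; pixel columns grow to the right and rows downward; lengths in m; the calibration is good to about 2 mm. A picture is of the moment at which its call begins: read the wrist's pose just before it. camera_info takes no time and is no camera call.
- manip.job_done(): hands the job in; it is judged then, once.
Trained networks look in the newest picture that a camera, given by its name, has taken for a name from the list of things; names that differ only in an ending like _2 or _b are one class to them, and where a whole thing is asked for, a point or a joint stands for the part that bears it (a point fixed in the world has none). Each returns a list of dicts, best first, with "confidence" (0 to 1); they miss things now and then, are a little off and sometimes report something else, mostly with a low value. They report only what shows in the picture. A call takes as long as a camera call. They do not tell look-alikes from the thing itself.
- spotter.masks_of(name, camera): "pixels" (420x560 bool, what is visible of it) and "centre" ([column, row] as shares, 0 to 1, of the picture: columns of its width, rows of its height, amid what is visible of it).
- spotter.tip_of(name, camera): "centre" ([column, row] as shares, 0 to 1, of the picture: columns of its width, rows of its height: a listed point, or the origin of a listed thing).
The state is a dict: "t": time; "q": joint angles; "qvel": joint speeds; "joint_torque": joint torques, N m; "ee_pos": TCP position; "ee_rot": TCP orientation; "contact_force": force on the tool from outside, world axes, zero at the start; "moment": the same for the moment, N m; "finger_gap": finger opening in m; "gripper_force": force on a finger pad.
Only numpy, scipy, OpenCV 4.12 (cv2) and the standard library are available. Lean on these libraries where they do the work, as an engineer would, in place of code of your own. Each camera call takes 0.05 s, during which the arm holds its last target. There are 200 camera calls.

## Task

Check the bays of the drying dock for used orange cartridges and clear every one into the grey waste tray; then stand every blue slide case upright in a bay of its own, cap up and fully down on the bay floor. When all are loaded, press the green start button fully and let it spring back; never tip a slide case over, and leave the bottle, the jar and the green box where they are.

Things in the scene. Friction and masses are not known exactly. Their poses are not given: they have to be found in the camera images.
- dock: slide-drying dock, fixed: white base plate 120 x 390 mm, 20 mm thick, with four black edge-guided slots (bays) in a row along its y axis and a grey button panel, 50 mm high, at the +y end (x = 0, y = 193 mm). Origin on the bench, z up. Bays at x = 0, y = -105, -35, 35, 105 mm.
- bay0 (a point): centre of the floor of bay 0 (dock y = -105 mm), 20 mm above the bench, axes as the dock's. Slot 66 mm long (x), 27 mm wide (y), guide tops 50 mm above the floor. Guides hold only a part's narrow edges: the middle 42 mm of the slot is open on both broad sides, so fingers can reach down there. It may hold a used cartridge below its rim, or be empty.
- bay1 (a point): centre of the floor of bay 1 (dock y = -35 mm), 20 mm above the bench, axes as the dock's. Slot 66 mm long (x), 27 mm wide (y), guide tops 50 mm above the floor. Guides hold only a part's narrow edges: the middle 42 mm of the slot is open on both broad sides, so fingers can reach down there. It may hold a used cartridge below its rim, or be empty.
- bay2 (a point): centre of the floor of bay 2 (dock y = 35 mm), 20 mm above the bench, axes as the dock's. Slot 66 mm long (x), 27 mm wide (y), guide tops 50 mm above the floor. Guides hold only a part's narrow edges: the middle 42 mm of the slot is open on both broad sides, so fingers can reach down there. It may hold a used cartridge below its rim, or be empty.
- bay3 (a point): centre of the floor of bay 3 (dock y = 105 mm), 20 mm above the bench, axes as the dock's. Slot 66 mm long (x), 27 mm wide (y), guide tops 50 mm above the floor. Guides hold only a part's narrow edges: the middle 42 mm of the slot is open on both broad sides, so fingers can reach down there. It may hold a used cartridge below its rim, or be empty.
- case0: blue slide case with green cap, closed rigid box 60 mm wide (its x) x 22 mm thick (its y) x 95 mm tall (its z, cap up; the cap is the top 26 mm), about 0.12 kg, starts standing on the bench. Origin at the centre of its underside. May be absent.
- case1: blue slide case with yellow cap, closed rigid box 60 mm wide (its x) x 22 mm thick (its y) x 95 mm tall (its z, cap up; the cap is the top 26 mm), about 0.12 kg, starts standing on the bench. Origin at the centre of its underside. May be absent.
- case2: blue slide case with red cap, closed rigid box 60 mm wide (its x) x 22 mm thick (its y) x 95 mm tall (its z, cap up; the cap is the top 26 mm), about 0.12 kg, starts standing on the bench. Origin at the centre of its underside. May be absent.
- case3: blue slide case with black cap, closed rigid box 60 mm wide (its x) x 22 mm thick (its y) x 95 mm tall (its z, cap up; the cap is the top 26 mm), about 0.12 kg, starts standing on the bench. Origin at the centre of its underside. May be absent.
- used0: used drying cartridge, orange and white block 56 mm (its x) x 20 mm (its y) x 44 mm tall (its z), 0.05 kg, left standing in a bay of the dock, its top 6 mm below the tops of the guides. Origin at the centre of its underside. May be absent.
- used1: used drying cartridge, orange and white block 56 mm (its x) x 20 mm (its y) x 44 mm tall (its z), 0.05 kg, left standing in a bay of the dock, its top 6 mm below the tops of the guides. Origin at the centre of its underside. May be absent.
- used2: used drying cartridge, orange and white block 56 mm (its x) x 20 mm (its y) x 44 mm tall (its z), 0.05 kg, left standing in a bay of the dock, its top 6 mm below the tops of the guides. Origin at the centre of its underside. May be absent.
- used3: used drying cartridge, orange and white block 56 mm (its x) x 20 mm (its y) x 44 mm tall (its z), 0.05 kg, left standing in a bay of the dock, its top 6 mm below the tops of the guides. Origin at the centre of its underside. May be absent.
- tray: loose grey open waste tray, outside 240 mm (its x) x 160 mm (its y) x 50 mm high, walls and floor 5 mm, 0.6 kg. Origin at the centre of its underside.
- start (a joint): green start button on the dock's grey panel: 0 = up, 0.006 m = fully down, springs back; about 5 N to press fully; 28 mm across
- start_top (a point): centre of the start button's top face; press straight down
- reagent: amber reagent bottle, 52 mm across, 110 mm tall, bystander; origin under its base
- jar: white jar, 64 mm across, 70 mm tall, bystander; origin under its base
- slipbox: green box of cover slips 90 x 70 x 40 mm, bystander; origin under its base
Mind the look-alikes: they are no part of the job. What is shaped like the used1 but turquoise is not meant.

How it is judged:
On the way, in this order (a step that is already met when the one before it is completed fails the run):
1. all used cartridges lie in the waste tray (x of used0 in the frame of tray between -0.115 and 0.115 m and y of used0 in the frame of tray between -0.075 and 0.075 m and z of used0 in the frame of tray between -0.005 and 0.06 m and x of used1 in the frame of tray between -0.115 and 0.115 m and y of used1 in the frame of tray between -0.075 and 0.075 m and z of used1 in the frame of tray between -0.005 and 0.06 m and x of used2 in the frame of tray between -0.115 and 0.115 m and y of used2 in the frame of tray between -0.075 and 0.075 m and z of used2 in the frame of tray between -0.005 and 0.06 m and x of used3 in the frame of tray between -0.115 and 0.115 m and y of used3 in the frame of tray between -0.075 and 0.075 m and z of used3 in the frame of tray between -0.005 and 0.06 m), for 0.2 s.
2. with the cartridges cleared, every slide case stands fully down in a bay (all of step 1 and ((horizontal distance between case0 and bay0 below 0.008 m and z of case0 in the frame of bay0 below 0.004 m and angle between case0's own z axis and vertical below 0.1 rad) or (horizontal distance between case0 and bay1 below 0.008 m and z of case0 in the frame of bay1 below 0.004 m and angle between case0's own z axis and vertical below 0.1 rad) or (horizontal distance between case0 and bay2 below 0.008 m and z of case0 in the frame of bay2 below 0.004 m and angle between case0's own z axis and vertical below 0.1 rad) or (horizontal distance between case0 and bay3 below 0.008 m and z of case0 in the frame of bay3 below 0.004 m and angle between case0's own z axis and vertical below 0.1 rad)) and ((horizontal distance between case1 and bay0 below 0.008 m and z of case1 in the frame of bay0 below 0.004 m and angle between case1's own z axis and vertical below 0.1 rad) or (horizontal distance between case1 and bay1 below 0.008 m and z of case1 in the frame of bay1 below 0.004 m and angle between case1's own z axis and vertical below 0.1 rad) or (horizontal distance between case1 and bay2 below 0.008 m and z of case1 in the frame of bay2 below 0.004 m and angle between case1's own z axis and vertical below 0.1 rad) or (horizontal distance between case1 and bay3 below 0.008 m and z of case1 in the frame of bay3 below 0.004 m and angle between case1's own z axis and vertical below 0.1 rad)) and ((horizontal distance between case2 and bay0 below 0.008 m and z of case2 in the frame of bay0 below 0.004 m and angle between case2's own z axis and vertical below 0.1 rad) or (horizontal distance between case2 and bay1 below 0.008 m and z of case2 in the frame of bay1 below 0.004 m and angle between case2's own z axis and vertical below 0.1 rad) or (horizontal distance between case2 and bay2 below 0.008 m and z of case2 in the frame of bay2 below 0.004 m and angle between case2's own z axis and vertical below 0.1 rad) or (horizontal distance between case2 and bay3 below 0.008 m and z of case2 in the frame of bay3 below 0.004 m and angle between case2's own z axis and vertical below 0.1 rad)) and ((horizontal distance between case3 and bay0 below 0.008 m and z of case3 in the frame of bay0 below 0.004 m and angle between case3's own z axis and vertical below 0.1 rad) or (horizontal distance between case3 and bay1 below 0.008 m and z of case3 in the frame of bay1 below 0.004 m and angle between case3's own z axis and vertical below 0.1 rad) or (horizontal distance between case3 and bay2 below 0.008 m and z of case3 in the frame of bay2 below 0.004 m and angle between case3's own z axis and vertical below 0.1 rad) or (horizontal distance between case3 and bay3 below 0.008 m and z of case3 in the frame of bay3 below 0.004 m and angle between case3's own z axis and vertical below 0.1 rad))), for 0.2 s.
3. with all loaded, the start button is pressed down (all of step 2 and value of joint start above 0.0045 m), for 0.05 s.
At the end, for the whole second after the job is handed in: Every used cartridge present is inside the waste tray, every slide case present stands upright (within 0.1 rad) in a bay, within 8 mm of its centre and 4 mm of its floor; the start button has been pressed (over 4.5 mm) after loading and is up again; all at rest and released (all of step 2 and value of joint start below 0.0015 m and linear speed of each of case0, case1, case2, case3, used0, used1, used2, used3, tray below 0.02 m/s); the robot touches nothing.
It fails at once if a slide case is tipped over (angle between any of case0, case1, case2, case3's own z axis and vertical above 0.6 rad).
It fails at once if the bottle, jar or green box is moved more than 30 mm or knocked over (distance of any of reagent, jar, slipbox from where it was at the start of the episode above 0.03 m or angle between any of reagent, jar, slipbox's own z axis and vertical above 0.5 rad).
Of case0, case1, case2, case3 only 3 to 4 are there at a start; the rules pass over those that are not, and their reading is None.
Of used0, used1, used2, used3 only 2 to 3 are there at a start; the rules pass over those that are not, and their reading is None.
At some moment in a run one of tray may be knocked a few centimetres aside while the robot is not near it.
It also fails if it takes over 210 s, if anything falls off the work surface, if the arm or the gripper's body presses on something with over 40 N, if the wrist force passes 120 N, or if a joint passes its speed limit or range.

## Working session

There is one attempt and no reset: what is moved stays moved. The work goes in short steps, Python scripts to look and compute and a tool call to move; the robot and the scene stay as the last step left them, time stands still between calls to the robot, and variables do not carry over. Pictures are saved under pics/ and viewed, at most 14 in all, crops included, and the job is handed in when it is done.

Besides the shell and the picture viewer there is one more tool, called after "Emit:" by a JSON object that holds its "fn" and its "kwargs", one argument or row to a line. apply_moves: Moves the arm, as the interface text tells. Its arguments: {"type":"object","properties":{"deltas":{"type":"string"},"newtons":{"type":"number"}},"required":["deltas"]}

```bash
mkdir -p pics; python3 - <<'E'
from station import telemetry, get_image, camera_info
import cv2,numpy as np
s=telemetry.sense()
print({k:np.round(v,3).tolist() for k,v in s.items()})
for n in ["top","side","wrist"]:
    im=get_image(n); cv2.imwrite(f"pics/{n}0.png",im[:,:,::-1]); i=camera_info(n)
    print(n,{k:np.round(v,3).tolist() for k,v in i.items()})
E
```

```text
{'t': 0.0, 'q': [-1.341, 0.333, -0.065, 1.461, 0.022, 1.35, -0.088], 'qvel': [0.002, 0.0, -0.002, -0.001, -0.002, -0.001, 0.0], 'joint_torque': [-0.001, -62.545, 0.048, -39.162, 0.016, 0.01, -0.0], 'ee_pos': [0.156, 0.605, 0.303], 'ee_rot': [-0.0, 0.126, 0.992, -0.001], 'contact_force': [0.341, -0.421, 0.162], 'moment': [-0.051, 0.009, 0.006], 'gripper_force': 0.0, 'finger_gap': 0.085}
top {'mtx': [[480.297, 0.0, 278.844], [0.0, 480.297, 209.569], [0.0, 0.0, 1.0]], 'R': [[0.028, -0.999, -0.023], [-0.984, -0.024, -0.179], [0.178, 0.027, -0.984]], 't': [-0.029, 0.628, 1.257]}
side {'mtx': [[515.238, 0.0, 284.642], [0.0, 515.238, 207.06], [0.0, 0.0, 1.0]], 'R': [[0.944, -0.329, -0.022], [-0.215, -0.563, -0.798], [0.25, 0.758, -0.602]], 't': [-0.59, 0.174, 1.11]}
wrist {'mtx': [[301.482, 0.0, 280.307], [0.0, 301.482, 203.313], [0.0, 0.0, 1.0]], 'hand_eye': [[0.001, -0.952, -0.306, 0.078], [1.0, 0.001, -0.0, 0.0], [0.001, -0.306, 0.952, -0.07], [0.0, 0.0, 0.0, 1.0]]}
```

View pics/top0.png

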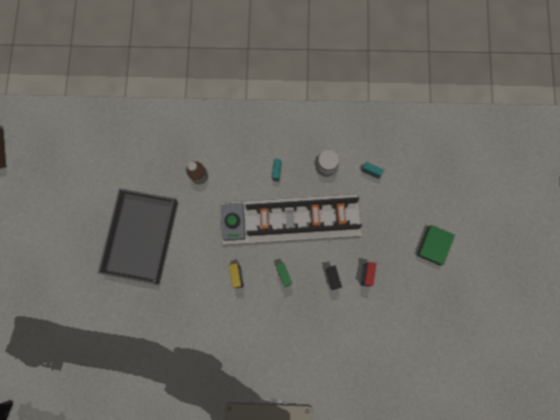

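View pics/side0.png

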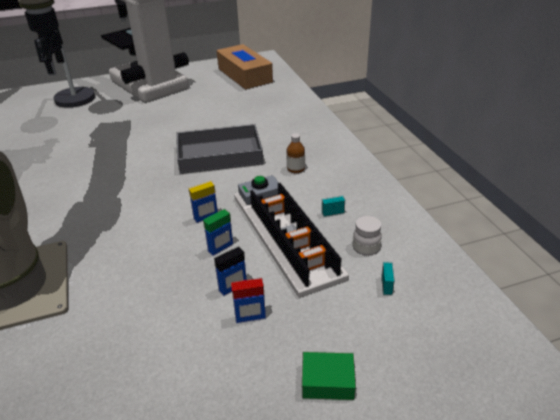

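Top view: tray (140,237), dock with orange cartridges in bays 3 (264,218), 1 (316,215) and 0 (342,213). Bay 2 (290,217) looks empty. Four cases: yellow (236,275), green (284,274), black (333,278), red (370,273). The turquoise look-alikes (277,170) and (373,170) are outside the dock.

```bash
cat > h.py <<'E'
import numpy as np, cv2
from scipy.optimize import minimize
from scipy.spatial.transform import Rotation as Ro
from station import telemetry, get_image, camera_info, manip, spotter
def cam(n):
    i=camera_info(n)
    if n!="wrist": return i["mtx"],np.array(i["R"]),np.array(i["t"])
    s=telemetry.sense(); q=s["ee_rot"]; T=np.eye(4)
    T[:3,:3]=Ro.from_quat([q[1],q[2],q[3],q[0]]).as_matrix(); T[:3,3]=s["ee_pos"]
    C=np.linalg.inv(T@np.array(i["hand_eye"])); return i["mtx"],C[:3,:3],C[:3,3]
def proj(c,P):
    K,R,t=c; p=(np.asarray(P)@R.T+t)@np.array(K).T; return p[:,:2]/p[:,2:]
def unproj(c,uv,z):
    K,R,t=c; d=R.T@np.linalg.inv(K)@np.array([uv[0],uv[1],1.]); o=-R.T@t
    return o+d*(z-o[2])/d[2]
def box(x,y,a,w,d,z0,z1):
    P=np.array([[i*w/2,j*d/2] for i in(-1,1) for j in(-1,1)])
    M=np.array([[np.cos(a),-np.sin(a)],[np.sin(a),np.cos(a)]]); P=P@M.T+[x,y]
    return np.vstack([np.c_[P,np.full(4,z)] for z in(z0,z1)])
def sil(c,P,S=4):
    h=cv2.convexHull((proj(c,P)*S).astype(np.float32)); m=np.zeros((420*S,560*S),np.uint8)
    cv2.fillConvexPoly(m,h.astype(np.int32),1); return cv2.resize(m.astype(np.float32),(560,420),interpolation=cv2.INTER_AREA)
def fit(obs,x0,w,d,z0,z1):
    "obs: list of (cam,mask)"
    def f(p):
        e=0
        for c,m in obs:
            s=sil(c,box(*p,w,d,z0,z1)); e-=np.minimum(s,m).sum()/np.maximum(s,m).sum()
        return e/len(obs)
    best=None
    for a in x0[2]:
        r=minimize(f,[x0[0],x0[1],a],method="Nelder-Mead",options=dict(initial_simplex=[[x0[0],x0[1],a],[x0[0]+.01,x0[1],a],[x0[0],x0[1]+.01,a],[x0[0],x0[1],a+.25]],maxiter=80,xatol=2e-4,fatol=1e-4))
        if best is None or r.fun<best.fun: best=r
    return best.x,-best.fun
def masks(n,cm): return spotter.masks_of(n,cm)
def pose():
    s=telemetry.sense(); q=s["ee_rot"]; R=Ro.from_quat([q[1],q[2],q[3],q[0]]).as_matrix()
    return np.array(s["ee_pos"]),np.arctan2(-R[0,1],R[1,1]),R   # a = world angle of tool y from world y
E
cat > find.py <<'E'
from h import *
get_image("top");get_image("side")
ct,cs=cam("top"),cam("side")
for n in ["case0","case1","case2","case3"]:
    mt=masks(n,"top"); ms=masks(n,"side")
    print(n,[(round(m["confidence"],2),np.round(np.array(m["centre"])*[560,420])) for m in mt],[(round(m["confidence"],2),np.round(np.array(m["centre"])*[560,420])) for m in ms])
for n in ["bay0","bay1","bay2","bay3","start_top","tray","dock","reagent","jar","slipbox"]:
    z={"b":.02,"s":.055 if n=="start_top" else 0}.get(n[0],0) if n!="slipbox" else 0
    o=[]
    for cm,c in(("top",ct),("side",cs)):
        for m in spotter.tip_of(n,cm)[:1]:
            o.append((cm,round(m["confidence"],2),np.round(unproj(c,np.array(m["centre"])*[560,420],z),3)))
    print(n,o)
E
python3 find.py
```

```text
case0 [(0.89, array([370., 272.])), (0.82, array([237., 273.])), (0.71, array([333., 276.])), (0.49, array([283., 273.]))] [(0.96, array([249., 302.])), (0.95, array([204., 201.])), (0.63, array([230., 270.])), (0.56, array([218., 230.]))]
case1 [(0.89, array([370., 272.])), (0.82, array([237., 273.])), (0.71, array([333., 276.])), (0.49, array([283., 273.]))] [(0.96, array([249., 302.])), (0.95, array([204., 201.])), (0.63, array([230., 270.])), (0.56, array([218., 230.]))]
case2 [(0.89, array([370., 272.])), (0.82, array([237., 273.])), (0.71, array([333., 276.])), (0.49, array([283., 273.]))] [(0.96, array([249., 302.])), (0.95, array([204., 201.])), (0.63, array([230., 270.])), (0.56, array([218., 230.]))]
case3 [(0.89, array([370., 272.])), (0.82, array([237., 273.])), (0.71, array([333., 276.])), (0.49, array([283., 273.]))] [(0.96, array([249., 302.])), (0.95, array([204., 201.])), (0.63, array([230., 270.])), (0.56, array([218., 230.]))]
bay0 [('top', 0.84, array([ 0.603, -0.041,  0.02 ])), ('side', 0.85, array([ 0.623, -0.183,  0.02 ]))]
bay1 [('top', 0.84, array([ 0.603, -0
[... 183 characters left out ...]
0.84, array([ 0.603, -0.041,  0.02 ])), ('side', 0.85, array([ 0.623, -0.183,  0.02 ]))]
start_top [('top', 0.53, array([0.606, 0.108, 0.055])), ('side', 0.64, array([ 0.593, -0.014,  0.055]))]
tray [('top', 0.6, array([0.549, 0.383, 0.   ])), ('side', 0.74, array([0.557, 0.366, 0.   ]))]
dock [('top', 0.85, array([ 0.611, -0.075,  0.   ])), ('side', 0.63, array([ 0.461, -0.26 ,  0.   ]))]
reagent [('top', 0.74, array([0.734, 0.217, 0.   ])), ('side', 0.65, array([0.739, 0.214, 0.   ]))]
jar [('top', 0.86, array([ 0.781, -0.149,  0.   ])), ('side', 0.76, array([ 0.789, -0.152,  0.   ]))]
slipbox [('top', 0.64, array([ 0.769, -0.142,  0.   ])), ('side', 0.92, array([ 0.545, -0.446,  0.   ]))]
```

```bash
cat > plan.py <<'E'
import sys; from h import *
def plan(wps,step=.06):
    """wps: (x,y,z,a,claw[,hold rows[,step]]); prints calls of 5 rows"""
    p,a,R=pose(); cur=np.r_[p,a]; rows=[]
    for w in wps:
        tgt=np.array(w[:4],float); st=w[6] if len(w)>6 else step
        n=max(1,int(np.ceil(max(np.linalg.norm(tgt[:3]-cur[:3])/st,abs(tgt[3]-cur[3])/.17))))
        rows+=[(*(cur+(tgt-cur)*k/n),w[4]) for k in range(1,n+1)]
        rows+=[rows[-1]]*(w[5] if len(w)>5 else 0); cur=tgt
    while len(rows)%5: rows.append(rows[-1])
    base=np.r_[p,a]
    for i in range(0,len(rows),5):
        c,s=np.cos(base[3]),np.sin(base[3]); out=[]
        for r in rows[i:i+5]:
            d=np.array(r[:3])-base[:3]
            # tool x=(-c,-s), tool y=(-s,c)
            out.append("%.3f %.3f %.3f %.3f %.3f"%(-c*d[0]-s*d[1],-s*d[0]+c*d[1],-d[2],-(r[3]-base[3]),r[4]))
        print("; ".join(out)); base=np.array(rows[i+4][:4])
E
python3 -c "
from plan import *
print(pose())
plan([(.48,-.05,.36,0,.085)])"
```

```text
(array([0.15630014, 0.60516152, 0.30391182]), np.float64(-0.2527888217297806), array([[-9.68218689e-01,  2.50105117e-01, -2.16198682e-06],
       [ 2.50105116e-01,  9.68218687e-01,  6.67052297e-05],
       [ 1.87765953e-05,  6.40445261e-05, -9.99999998e-01]]))
-0.037 -0.043 -0.004 -0.019 0.085; -0.073 -0.085 -0.009 -0.039 0.085; -0.110 -0.128 -0.013 -0.058 0.085; -0.147 -0.170 -0.017 -0.078 0.085; -0.184 -0.213 -0.022 -0.097 0.085
-0.032 -0.046 -0.004 -0.019 0.085; -0.065 -0.092 -0.009 -0.039 0.085; -0.097 -0.138 -0.013 -0.058 0.085; -0.130 -0.184 -0.017 -0.078 0.085; -0.162 -0.230 -0.022 -0.097 0.085
-0.028 -0.049 -0.004 -0.019 0.085; -0.056 -0.098 -0.009 -0.039 0.085; -0.083 -0.147 -0.013 -0.058 0.085; -0.083 -0.147 -0.013 -0.058 0.085; -0.083 -0.147 -0.013 -0.058 0.085
```

Emit:
{"fn": "apply_moves", "kwargs": {
  "deltas": "-0.037 -0.043 -0.004 -0.019 0.085; -0.073 -0.085 -0.009 -0.039 0.085; -0.110 -0.128 -0.013 -0.058 0.085; -0.147 -0.170 -0.017 -0.078 0.085; -0.184 -0.213 -0.022 -0.097 0.085",
  "newtons": 30
}}

```text
t: 2.28
ee_pos: [0.2818, 0.3511, 0.3262]
ee_rot: [0.0, 0.078, 0.997, 0.0]
contact_force: [0.8, -0.3, 0.7]
finger_gap: 0.0853
gripper_force: 0.0
```

Emit:
{"fn": "apply_moves", "kwargs": {
  "deltas": "-0.032 -0.046 -0.004 -0.019 0.085; -0.065 -0.092 -0.009 -0.039 0.085; -0.097 -0.138 -0.013 -0.058 0.085; -0.130 -0.184 -0.017 -0.078 0.085; -0.162 -0.230 -0.022 -0.097 0.085"
}}

```text
t: 2.9
ee_pos: [0.406, 0.0986, 0.3483]
ee_rot: [0.0, 0.029, 1.0, 0.0]
contact_force: [1.3, 0.9, -0.8]
finger_gap: 0.085
gripper_force: 0.0
```

Emit:
{"fn": "apply_moves", "kwargs": {
  "deltas": "-0.028 -0.049 -0.004 -0.019 0.085; -0.056 -0.098 -0.009 -0.039 0.085; -0.083 -0.147 -0.013 -0.058 0.085; -0.083 -0.147 -0.013 -0.058 0.085; -0.083 -0.147 -0.013 -0.058 0.085"
}}

```text
t: 3.52
ee_pos: [0.4796, -0.0507, 0.3608]
ee_rot: [-0.0, 0.0, 1.0, 0.0]
contact_force: [0.0, 0.9, -1.0]
finger_gap: 0.0848
gripper_force: 0.0
```

```bash
cat > wf.py <<'E'
from h import *
print(np.round(pose()[0],4),round(pose()[1],4))
c=cam("wrist"); im=get_image("wrist"); cv2.imwrite("pics/w1.png",im[:,:,::-1])
def fitall(n,z0,z1,w,d,tag,a0):
    for m in masks(n,"wrist"):
        if m["confidence"]<.3: continue
        px=m["pixels"]; uv=np.array(m["centre"])*[560,420]; p=unproj(c,uv,(z0+z1)/2)
        col=np.median(im[px],0).astype(int); top=[np.argwhere(px)[:,0].min()]
        r,i=fit([(c,px.astype(np.float32))],(p[0],p[1],a0),w,d,z0,z1)
        print(tag,round(m["confidence"],2),uv.round(),px.sum(),col,np.round(r,4),round(i,3))
fitall("case0",0,.095,.06,.022,"case",[0,.8,1.57,-.8])
fitall("used0",.02,.064,.056,.02,"used",[0])
for n in ["bay0","start_top"]:
    for m in spotter.tip_of(n,"wrist"):
        print(n,round(m["confidence"],2),unproj(c,np.array(m["centre"])*[560,420],.02 if n=="bay0" else .055).round(4))
E
python3 wf.py
```

```text
[ 0.4796 -0.0507  0.3608] -0.001
case 0.98 [402. 147.] 2376 [88 82 50] [0.4478 0.0967 0.2332] 0.96
case 0.88 [299. 155.] 1088 [33 80 48] [ 0.4556 -0.0305  0.4166] 0.923
case 0.84 [189. 146.] 2096 [36 36 43] [ 0.4498 -0.1624  0.2865] 0.959
case 0.57 [115. 159.] 2884 [67 35 37] [ 0.462  -0.2551 -0.1703] 0.955
case 0.31 [292. 244.] 18357 [54 62 65] [ 0.6141 -0.0334  1.3372] 0.117
used 0.81 [334. 261.] 597 [113  66  50] [0.6131 0.0279 0.1351] 0.694
used 0.75 [309. 332.] 637 [ 35 126 130] [ 0.734  -0.0028 -0.0196] 0.836
used 0.7 [237. 269.] 634 [188 102  58] [ 0.6226 -0.1118  0.0593] 0.699
used 0.53 [199. 273.] 232 [69 51 34] [ 0.6468 -0.1779 -0.4541] 0.267
bay0 0.95 [ 0.6229 -0.1821  0.02  ]
bay0 0.88 [ 0.6157 -0.1105  0.02  ]
bay0 0.69 [ 0.6078 -0.0475  0.02  ]
bay0 0.56 [0.6021 0.0248 0.02  ]
start_top 0.71 [ 0.6028 -0.1742  0.055 ]
start_top 0.57 [0.6099 0.1192 0.055 ]
```

View pics/w1.png

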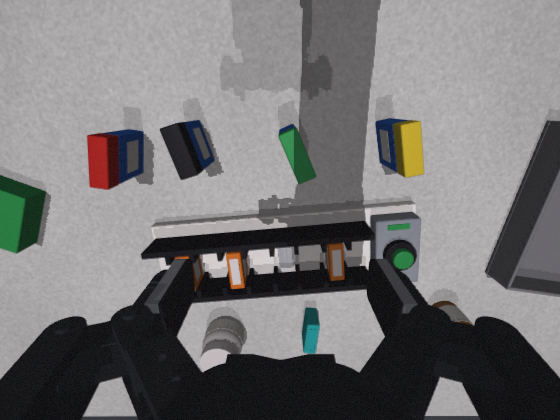

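Wrist view: yellow (402,147), green (299,155), black (189,146) and red (115,159) cases. The dock lies at rows 205–300, yawed about 0.1 rad. Orange cartridges are at (337,260), (236,270) and (195,272), and bay 2 (285,258) is empty. I'll move closer over the dock.

```bash
python3 -c "
from plan import *
plan([(.565,-.075,.33,.1,.085)])"
```

```text
-0.043 -0.012 0.015 -0.050 0.085; -0.085 -0.025 0.031 -0.099 0.085; -0.085 -0.025 0.031 -0.099 0.085; -0.085 -0.025 0.031 -0.099 0.085; -0.085 -0.025 0.031 -0.099 0.085
```

Emit:
{"fn": "apply_moves", "kwargs": {
  "deltas": "-0.043 -0.012 0.015 -0.050 0.085; -0.085 -0.025 0.031 -0.100 0.085; -0.085 -0.025 0.031 -0.100 0.085; -0.085 -0.025 0.031 -0.100 0.085; -0.085 -0.025 0.031 -0.100 0.085"
}}

```text
t: 4.4
ee_pos: [0.5643, -0.0759, 0.3309]
ee_rot: [0.001, -0.05, 0.999, 0.001]
contact_force: [-0.2, 0.8, -0.1]
finger_gap: 0.0848
gripper_force: 0.0
```

```bash
cat > wd.py <<'E'
from h import *
print(np.round(pose()[0],4),round(pose()[1],4))
c=cam("wrist"); im=get_image("wrist"); cv2.imwrite("pics/w2.png",im[:,:,::-1])
np.savez("w2.npz",im=im,K=c[0],R=c[1],t=c[2])
for n in ["bay0","start_top"]:
    for m in spotter.tip_of(n,"wrist"):
        print(n,round(m["confidence"],2),np.array(m["centre"])*[560,420],unproj(c,np.array(m["centre"])*[560,420],.02 if n=="bay0" else .055).round(4))
for m in masks("used0","wrist"):
    px=m["pixels"]; print(round(m["confidence"],2),np.array(m["centre"])*[560,420],px.sum(),np.median(im[px],0))
E
python3 wd.py
```

```text
[ 0.5643 -0.0759  0.3309] 0.0994
bay0 0.78 [196.224 204.792] [ 0.6217 -0.1817  0.02  ]
bay0 0.78 [248.192 205.38 ] [ 0.6156 -0.1129  0.02  ]
bay0 0.68 [350.  207.9] [0.6056 0.0224 0.02  ]
bay0 0.64 [297.08  206.304] [ 0.6104 -0.0481  0.02  ]
bay0 0.16 [462.672 294.   ] [0.7211 0.2101 0.02  ]
start_top 0.81 [439.32  223.482] [0.6036 0.1256 0.055 ]
start_top 0.54 [269.584 202.818] [ 0.5979 -0.0848  0.055 ]
start_top 0.47 [352.408 206.388] [0.5924 0.0152 0.055 ]
0.92 [126.784 286.902] 1103 [24. 65. 67.]
0.82 [357.672 218.82 ] 992 [114.5  65.   41. ]
0.81 [316.68 300.09] 894 [ 36.  124.  126.5]
0.71 [190.68  214.704] 1023 [195. 105.  51.]
0.67 [247.072 215.082] 878 [122.  107.   51.5]
```

View pics/w2.png

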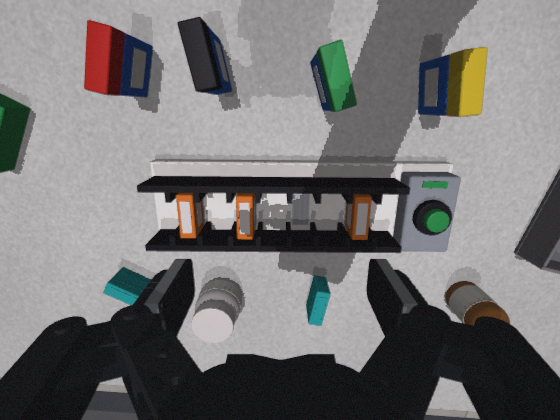

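Near view: cartridges at (189,215), (245,216) and (361,216), bay 2 (300,210) empty, button at (433,217), turquoise look-alikes at (126,287) and (317,300). Next I'll fit the dock edges for pose.

```bash
cat > edges.py <<'E'
from h import *
d=np.load("w2.npz"); im=d["im"]; c=(d["K"],d["R"],d["t"])
g=cv2.GaussianBlur(cv2.cvtColor(im,cv2.COLOR_RGB2GRAY),(3,3),0).astype(float)
G=np.gradient(g,axis=0)
def line(r0,r1,sign,cols,z,tag):
    P=[]
    for u in cols:
        col=sign*G[r0:r1,u]; k=col.argmax()
        if col[k]>6: P.append(unproj(c,(u,r0+k),z)[:2])
    P=np.array(P); ok=np.ones(len(P),bool)
    for _ in range(4):
        f=np.polyfit(P[ok,1],P[ok,0],1); e=P[:,0]-np.polyval(f,P[:,1]); ok=abs(e)<max(.0015,2*e[ok].std())
    print(tag,"a=%.4f"%-np.arctan(f[0]),"x@y=-.079: %.4f"%np.polyval(f,-.079),ok.sum(),e[ok].std().round(4))
line(150,172,1,range(160,300),.02,"plate near top")
line(168,186,-1,range(165,300),.02,"near rail outer bottom")
line(186,200,1,range(150,400),.07,"near rail inner top")
line(240,262,1,range(160,390),.07,"far rail outer top")
line(222,242,-1,range(150,400),.02,"far rail inner bottom")
# orange cartridges tops
hsv=cv2.cvtColor(im,cv2.COLOR_RGB2HSV)
m=((hsv[...,0]<18)&(hsv[...,1]>110)&(hsv[...,2]>60)).astype(np.uint8)
m=cv2.morphologyEx(m,cv2.MORPH_CLOSE,np.ones((9,9)))
n,l,s,ce=cv2.connectedComponentsWithStats(m)
for i in range(1,n):
    if s[i,4]>400 and 180<ce[i][1]<245:
        r,q=fit([(c,(l==i).astype(np.float32))],(*unproj(c,ce[i],.05)[:2],[.09]),.056,.02,.02,.064); print("cart",ce[i].round(),np.round(r,4),round(q,3), s[i][:4])
E
python3 edges.py
```

```text
plate near top a=0.0901 x@y=-.079: 0.5540 140 0.0003
near rail outer bottom a=0.0949 x@y=-.079: 0.5726 135 0.0004
near rail inner top a=0.0976 x@y=-.079: 0.5816 175 0.0015
far rail outer top a=0.0929 x@y=-.079: 0.6548 230 0.0003
far rail inner bottom a=0.0974 x@y=-.079: 0.6489 243 0.0079
cart [191. 215.] [ 0.6243 -0.1825  0.079 ] 0.527 [175 193  30  46]
cart [245. 215.] [ 0.6202 -0.1129  0.0599] 0.494 [236 193  19  47]
cart [357. 216.] [0.6049 0.0268 0.1328] 0.506 [345 194  27  46]
```

```bash
cat > tray.py <<'E'
from h import *
def tray(cams=("top","side")):
    obs=[]
    for n in cams:
        c=cam(n); get_image(n); m=masks("tray",n)
        if m and m[0]["confidence"]>.3: obs.append((c,m[0]["pixels"].astype(np.float32)))
    r,q=fit(obs,(.555,.372,[-.25,.2]),.24,.16,0,.05); print("tray",np.round(r,3),round(q,3),len(obs))
    # drop slots
    for k in(-.065,0,.065): print(np.round([r[0]+k*np.cos(r[2]),r[1]+k*np.sin(r[2])],3))
    return r
if __name__=="__main__": tray()
E
python3 -c "
from tray import *; from plan import *
tray()
plan([(.6042,.026,.20,.0935,.05,0),(.6042,.026,.102,.0935,.05,2),(.6042,.026,.102,.0935,.0,3),(.6042,.026,.21,.0935,0,0)])"
```

```text
tray [ 0.549  0.375 -0.149] 0.945 2
[0.485 0.384]
[0.549 0.375]
[0.613 0.365]
-0.016 0.033 0.043 0.002 0.050; -0.033 0.065 0.087 0.004 0.050; -0.049 0.098 0.130 0.006 0.050; -0.049 0.098 0.179 0.006 0.050; -0.049 0.098 0.228 0.006 0.050
-0.000 0.000 -0.000 -0.000 0.050; -0.000 0.000 -0.000 -0.000 0.050; -0.000 0.000 -0.000 -0.000 0.000; -0.000 0.000 -0.000 -0.000 0.000; -0.000 0.000 -0.000 -0.000 0.000
-0.000 0.000 -0.000 -0.000 0.000; -0.000 0.000 -0.054 -0.000 0.000; -0.000 0.000 -0.108 -0.000 0.000; -0.000 0.000 -0.108 -0.000 0.000; -0.000 0.000 -0.108 -0.000 0.000
```

Emit:
{"fn": "apply_moves", "kwargs": {
  "deltas": "-0.016 0.033 0.043 0.002 0.050; -0.033 0.065 0.087 0.004 0.050; -0.049 0.098 0.130 0.006 0.050; -0.049 0.098 0.179 0.006 0.050; -0.049 0.098 0.228 0.006 0.050",
  "newtons": 30
}}

```text
t: 5.42
ee_pos: [0.6039, 0.027, 0.1003]
ee_rot: [0.0, -0.047, 0.999, 0.0]
contact_force: [0.9, 0.2, 0.2]
finger_gap: 0.0499
gripper_force: 0.0
```

Emit:
{"fn": "apply_moves", "kwargs": {
  "deltas": "0 0 0 0 0.050; 0 0 0 0 0.0; 0 0 0 0 0.0; 0 0 0 0 0.0; 0 0 0 0 0.0"
}}

```text
t: 6.05
ee_pos: [0.6052, 0.0262, 0.1044]
ee_rot: [0.002, -0.046, 0.999, 0.0]
contact_force: [-2.2, -0.4, 8.0]
finger_gap: 0.0198
gripper_force: 30.5
```

Emit:
{"fn": "apply_moves", "kwargs": {
  "deltas": "0 0 0 0 0; 0 0 -0.050 0 0; 0 0 -0.105 0 0; 0 0 -0.105 0 0; 0 0 -0.105 0 0"
}}

```text
t: 6.68
ee_pos: [0.6038, 0.0265, 0.2075]
ee_rot: [0.001, -0.047, 0.999, 0.0]
contact_force: [-0.3, -1.1, 0.1]
finger_gap: 0.0195
gripper_force: 29.6
```

```bash
python3 -c "
from plan import *
plan([(.485,.384,.21,.0935,0,0),(.485,.384,.105,.0,0,1),(.485,.384,.105,.0,0.05,1),(.485,.384,.21,.0,.05,0),(.6173,-.1133,.21,.0935,.05),(.6173,-.1133,.102,.0935,.05,1),(.6173,-.1133,.102,.0935,0.0,3),(.6173,-.1133,.21,.0935,0.0)])"
```

```text
0.012 0.052 -0.000 -0.000 0.000; 0.024 0.105 -0.001 -0.000 0.000; 0.036 0.157 -0.001 -0.000 0.000; 0.049 0.210 -0.001 -0.000 0.000; 0.061 0.262 -0.002 -0.000 0.000
0.012 0.052 -0.000 -0.000 0.000; 0.024 0.105 -0.001 -0.000 0.000; 0.024 0.105 0.052 0.047 0.000; 0.024 0.105 0.104 0.093 0.000; 0.024 0.105 0.104 0.093 0.000
-0.000 0.000 -0.000 -0.000 0.050; -0.000 0.000 -0.000 -0.000 0.050; -0.000 0.000 -0.053 -0.000 0.050; -0.000 0.000 -0.105 -0.000 0.050; -0.015 -0.055 -0.105 -0.010 0.050
-0.014 -0.055 -0.000 -0.010 0.050; -0.028 -0.111 -0.000 -0.021 0.050; -0.042 -0.166 -0.000 -0.031 0.050; -0.057 -0.222 -0.000 -0.042 0.050; -0.071 -0.277 -0.000 -0.052 0.050
-0.011 -0.056 -0.000 -0.010 0.050; -0.022 -0.112 -0.000 -0.021 0.050; -0.034 -0.168 -0.000 -0.031 0.050; -0.034 -0.168 0.054 -0.031 0.050; -0.034 -0.168 0.108 -0.031 0.050
-0.000 0.000 -0.000 -0.000 0.050; -0.000 0.000 -0.000 -0.000 0.000; -0.000 0.000 -0.000 -0.000 0.000; -0.000 0.000 -0.000 -0.000 0.000; -0.000 0.000 -0.000 -0.000 0.000
-0.000 0.000 -0.054 -0.000 0.000; -0.000 0.000 -0.108 -0.000 0.000; -0.000 0.000 -0.108 -0.000 0.000; -0.000 0.000 -0.108 -0.000 0.000; -0.000 0.000 -0.108 -0.000 0.000
```

Emit:
{"fn": "apply_moves", "kwargs": {
  "deltas": "0.012 0.052 0 0 0; 0.024 0.105 0 0 0; 0.036 0.157 0 0 0; 0.049 0.210 0 0 0; 0.061 0.262 0 0 0"
}}

```text
t: 7.3
ee_pos: [0.5173, 0.2829, 0.2059]
ee_rot: [-0.001, -0.047, 0.999, -0.0]
contact_force: [0.4, 0.0, -0.4]
finger_gap: 0.0195
gripper_force: 29.6
```

```bash
python3 tray.py
```

```text
tray [ 0.549  0.374 -0.164] 0.287 1
[0.485 0.385]
[0.549 0.374]
[0.613 0.364]
```

Emit:
{"fn": "apply_moves", "kwargs": {
  "deltas": "0.012 0.052 0 0 0; 0.024 0.105 0 0 0; 0.024 0.105 0.052 0.047 0.0; 0.024 0.105 0.102 0.093 0.0; 0.024 0.105 0.102 0.093 0.0"
}}

```text
t: 8.12
ee_pos: [0.4838, 0.3807, 0.1013]
ee_rot: [-0.002, 0.001, 1.0, -0.003]
contact_force: [-0.2, -0.2, 0.7]
finger_gap: 0.0197
gripper_force: 29.6
```

Emit:
{"fn": "apply_moves", "kwargs": {
  "deltas": "0 0 0 0 0.050; 0 0 0 0 0.050; 0 0 -0.053 0 0.050; 0 0 -0.105 0 0.050; -0.015 -0.055 -0.105 -0.010 0.050"
}}

```text
t: 8.75
ee_pos: [0.5008, 0.3334, 0.2158]
ee_rot: [0.003, -0.009, 1.0, 0.004]
contact_force: [1.7, -0.7, -0.9]
finger_gap: 0.0501
gripper_force: 0.0
```

Emit:
{"fn": "apply_moves", "kwargs": {
  "deltas": "-0.014 -0.055 0 -0.010 0.050; -0.028 -0.111 0 -0.021 0.050; -0.042 -0.166 0 -0.031 0.050; -0.057 -0.222 0 -0.042 0.050; -0.071 -0.277 0 -0.052 0.050"
}}

```text
t: 9.38
ee_pos: [0.5747, 0.0505, 0.2119]
ee_rot: [0.001, -0.031, 1.0, 0.001]
contact_force: [0.2, 0.0, 0.5]
finger_gap: 0.0502
gripper_force: 0.0
```

Emit:
{"fn": "apply_moves", "kwargs": {
  "deltas": "-0.011 -0.056 0 -0.010 0.050; -0.022 -0.112 0 -0.021 0.050; -0.034 -0.168 0 -0.031 0.050; -0.034 -0.168 0.052 -0.031 0.050; -0.034 -0.168 0.104 -0.031 0.050"
}}

```text
t: 10.0
ee_pos: [0.6193, -0.1142, 0.1068]
ee_rot: [0.002, -0.046, 0.999, 0.0]
contact_force: [1.2, 0.7, 0.2]
finger_gap: 0.0505
gripper_force: 0.0
```

```bash
python3 -c "
from tray import *; tray()
print(pose()[:2]); im=get_image('top'); cv2.imwrite('pics/t2.png',cv2.resize(im[150:320,80:400,::-1],None,fx=2,fy=2))"
```

```text
tray [ 0.55   0.376 -0.148] 0.894 2
[0.485 0.386]
[0.55  0.376]
[0.614 0.366]
(array([ 0.61876006, -0.11336787,  0.10771766]), np.float64(0.09330266991132163))
```

View pics/t2.png

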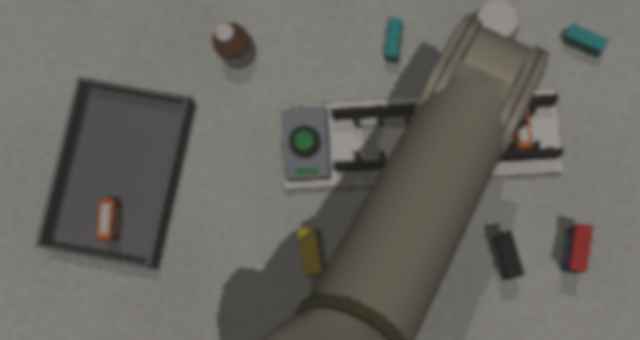

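The first cartridge lies in the tray (crop 107,218) and the tray is where it was. The gripper is at bay 1, so I'll grip and carry.

```bash
python3 -c "
from plan import *
b1=(.6173,-.1133);b0=(.6238,-.183);d=(.55,.376)
plan([(*b1,.105,.0935,0,4),(*b1,.21,.0935,0),(*d,.21,.03,0),(*d,.105,.03,0,1),(*d,.105,.03,.05,1),(*d,.21,.03,.05),(*b0,.21,.0935,.05),(*b0,.104,.0935,.05,1)])"
```

```text
0.002 0.000 0.004 -0.000 0.000; 0.002 0.000 0.004 -0.000 0.000; 0.002 0.000 0.004 -0.000 0.000; 0.002 0.000 0.004 -0.000 0.000; 0.002 0.000 0.004 -0.000 0.000
-0.000 0.000 -0.053 -0.000 0.000; -0.000 0.000 -0.105 -0.000 0.000; 0.002 0.055 -0.105 0.007 0.000; 0.005 0.110 -0.105 0.014 0.000; 0.007 0.164 -0.105 0.021 0.000
0.004 0.055 -0.000 0.007 0.000; 0.007 0.110 -0.000 0.014 0.000; 0.011 0.164 -0.000 0.021 0.000; 0.014 0.219 -0.000 0.028 0.000; 0.018 0.274 -0.000 0.035 0.000
0.005 0.055 -0.000 0.007 0.000; 0.005 0.055 0.052 0.007 0.000; 0.005 0.055 0.105 0.007 0.000; 0.005 0.055 0.105 0.007 0.000; 0.005 0.055 0.105 0.007 0.050
-0.000 0.000 -0.000 -0.000 0.050; -0.000 0.000 -0.053 -0.000 0.050; -0.000 0.000 -0.105 -0.000 0.050; -0.006 -0.056 -0.105 -0.006 0.050; -0.011 -0.112 -0.105 -0.013 0.050
-0.005 -0.056 -0.000 -0.006 0.050; -0.010 -0.112 -0.000 -0.013 0.050; -0.015 -0.168 -0.000 -0.019 0.050; -0.020 -0.225 -0.000 -0.025 0.050; -0.025 -0.281 -0.000 -0.032 0.050
-0.003 -0.056 -0.000 -0.006 0.050; -0.006 -0.113 -0.000 -0.013 0.050; -0.010 -0.169 -0.000 -0.019 0.050; -0.010 -0.169 0.053 -0.019 0.050; -0.010 -0.169 0.106 -0.019 0.050
-0.000 0.000 -0.000 -0.000 0.050; -0.000 0.000 -0.000 -0.000 0.050; -0.000 0.000 -0.000 -0.000 0.050; -0.000 0.000 -0.000 -0.000 0.050; -0.000 0.000 -0.000 -0.000 0.050
```

Emit:
{"fn": "apply_moves", "kwargs": {
  "deltas": "0.001 0 0.002 0 0; 0.001 0 0.002 0 0; 0.001 0 0.002 0 0; 0.001 0 0.002 0 0; 0.001 0 0.002 0 0"
}}

```text
t: 10.88
ee_pos: [0.6181, -0.1132, 0.1057]
ee_rot: [0.001, -0.047, 0.999, 0.0]
contact_force: [-2.2, -0.5, 6.7]
finger_gap: 0.0195
gripper_force: 30.5
```

Emit:
{"fn": "apply_moves", "kwargs": {
  "deltas": "0 0 -0.053 0 0; 0 0 -0.105 0 0; 0.002 0.055 -0.105 0.007 0; 0.005 0.110 -0.105 0.014 0; 0.007 0.164 -0.105 0.021 0"
}}

```text
t: 11.5
ee_pos: [0.5947, 0.0512, 0.2099]
ee_rot: [0.001, -0.036, 0.999, 0.0]
contact_force: [1.1, 1.4, -0.4]
finger_gap: 0.02
gripper_force: 29.6
```

Emit:
{"fn": "apply_moves", "kwargs": {
  "deltas": "0.004 0.055 0 0.007 0; 0.007 0.110 0 0.014 0; 0.011 0.164 0 0.021 0; 0.014 0.219 0 0.028 0; 0.018 0.274 0 0.035 0"
}}

```text
t: 12.12
ee_pos: [0.557, 0.3233, 0.21]
ee_rot: [0.001, -0.018, 1.0, 0.001]
contact_force: [0.0, 0.6, -0.0]
finger_gap: 0.0196
gripper_force: 29.6
```

Emit:
{"fn": "apply_moves", "kwargs": {
  "deltas": "0.005 0.055 0 0.007 0; 0.005 0.055 0.052 0.007 0; 0.005 0.055 0.105 0.007 0; 0.005 0.055 0.105 0.007 0; 0.005 0.055 0.105 0.007 0.050"
}}

```text
t: 12.75
ee_pos: [0.5514, 0.3766, 0.1066]
ee_rot: [0.001, -0.015, 1.0, 0.001]
contact_force: [0.8, -0.4, 0.6]
finger_gap: 0.0366
gripper_force: 0.0
```

Emit:
{"fn": "apply_moves", "kwargs": {
  "deltas": "0 0 0 0 0.050; 0 0 -0.053 0 0.050; 0 0 -0.105 0 0.050; -0.006 -0.056 -0.105 -0.006 0.050; -0.011 -0.112 -0.105 -0.013 0.050"
}}

```text
t: 13.38
ee_pos: [0.5654, 0.2637, 0.2117]
ee_rot: [0.002, -0.022, 1.0, 0.001]
contact_force: [0.6, -1.0, -0.0]
finger_gap: 0.0502
gripper_force: 0.0
```

Emit:
{"fn": "apply_moves", "kwargs": {
  "deltas": "-0.005 -0.056 0 -0.006 0.050; -0.010 -0.112 0 -0.013 0.050; -0.015 -0.168 0 -0.019 0.050; -0.020 -0.225 0 -0.025 0.050; -0.025 -0.281 0 -0.032 0.050"
}}

```text
t: 14.0
ee_pos: [0.6023, -0.017, 0.2111]
ee_rot: [0.002, -0.038, 0.999, 0.001]
contact_force: [0.7, 0.3, -0.0]
finger_gap: 0.05
gripper_force: 0.0
```

Emit:
{"fn": "apply_moves", "kwargs": {
  "deltas": "-0.003 -0.056 0 -0.006 0.050; -0.006 -0.113 0 -0.013 0.050; -0.010 -0.169 0 -0.019 0.050; -0.010 -0.169 0.053 -0.019 0.050; -0.010 -0.169 0.106 -0.019 0.050"
}}

```text
t: 14.62
ee_pos: [0.6255, -0.184, 0.1041]
ee_rot: [0.002, -0.046, 0.999, -0.0]
contact_force: [1.5, 0.7, -1.4]
finger_gap: 0.0498
gripper_force: 0.0
```

```bash
python3 -c "
from tray import *; r=tray()
print(pose()[:2]); get_image('top')
for m in masks('used0','top'): print(round(m['confidence'],2),np.round(np.array(m['centre'])*[560,420]),unproj(cam('top'),np.array(m['centre'])*[560,420],.03).round(3))
from plan import *
b0=(.6238,-.183);d=(r[0]+.065*np.cos(r[2]),r[1]+.065*np.sin(r[2]))
plan([(*b0,.105,.0935,0,4),(*b0,.21,.0935,0),(*d,.21,.0,0),(*d,.105,.0,0,1),(*d,.105,.0,.05,1),(*d,.21,.0,.05),(*b0,.36,.0935,.05)])"
```

```text
tray [ 0.55   0.375 -0.154] 0.832 2
[0.485 0.385]
[0.55  0.375]
[0.614 0.365]
(array([ 0.6249853 , -0.18312525,  0.10489529]), np.float64(0.0941531705294564))
0.75 [135. 259.] [0.485 0.38  0.03 ]
0.61 [325. 164.] [ 0.768 -0.138  0.03 ]
0.57 [137. 235.] [0.553 0.38  0.03 ]
0.52 [378. 167.] [ 0.763 -0.288  0.03 ]
0.43 [274. 171.] [0.745 0.006 0.03 ]
0.002 0.001 0.001 0.001 0.000; 0.002 0.001 0.001 0.001 0.000; 0.002 0.001 0.001 0.001 0.000; 0.002 0.001 0.001 0.001 0.000; 0.002 0.001 0.001 0.001 0.000
-0.000 0.000 -0.053 -0.000 0.000; -0.000 0.000 -0.105 -0.000 0.000; -0.004 0.055 -0.105 0.009 0.000; -0.008 0.109 -0.105 0.019 0.000; -0.012 0.164 -0.105 0.028 0.000
-0.003 0.055 -0.000 0.009 0.000; -0.005 0.110 -0.000 0.019 0.000; -0.008 0.164 -0.000 0.028 0.000; -0.010 0.219 -0.000 0.037 0.000; -0.013 0.274 -0.000 0.047 0.000
-0.000 0.055 -0.000 0.009 0.000; -0.000 0.110 -0.000 0.019 0.000; -0.000 0.110 0.052 0.019 0.000; -0.000 0.110 0.105 0.019 0.000; -0.000 0.110 0.105 0.019 0.000
-0.000 0.000 -0.000 -0.000 0.050; -0.000 0.000 -0.000 -0.000 0.050; -0.000 0.000 -0.053 -0.000 0.050; -0.000 0.000 -0.105 -0.000 0.050; -0.001 -0.055 -0.120 -0.009 0.050
-0.000 -0.055 -0.015 -0.009 0.050; -0.001 -0.110 -0.030 -0.019 0.050; -0.001 -0.165 -0.045 -0.028 0.050; -0.002 -0.219 -0.060 -0.037 0.050; -0.002 -0.274 -0.075 -0.047 0.050
0.002 -0.055 -0.015 -0.009 0.050; 0.004 -0.110 -0.030 -0.019 0.050; 0.006 -0.164 -0.045 -0.028 0.050; 0.008 -0.219 -0.060 -0.037 0.050; 0.008 -0.219 -0.060 -0.037 0.050
```

Emit:
{"fn": "apply_moves", "kwargs": {
  "deltas": "0.001 0 0.001 0 0; 0.001 0 0.001 0 0; 0.001 0 0.001 0 0; 0.001 0 0.001 0 0; 0.001 0 0.001 0 0"
}}

```text
t: 15.55
ee_pos: [0.624, -0.183, 0.1034]
ee_rot: [0.001, -0.047, 0.999, -0.0]
contact_force: [-0.6, 0.5, 6.8]
finger_gap: 0.0195
gripper_force: 30.4
```

Emit:
{"fn": "apply_moves", "kwargs": {
  "deltas": "0 0 -0.053 0 0; 0 0 -0.105 0 0; -0.004 0.055 -0.105 0.009 0; -0.008 0.109 -0.105 0.019 0; -0.012 0.164 -0.105 0.028 0"
}}

```text
t: 16.18
ee_pos: [0.6198, -0.0169, 0.2076]
ee_rot: [0.0, -0.033, 0.999, 0.0]
contact_force: [1.5, -0.1, -0.5]
finger_gap: 0.0197
gripper_force: 29.5
```

Emit:
{"fn": "apply_moves", "kwargs": {
  "deltas": "-0.003 0.055 0 0.009 0; -0.005 0.110 0 0.019 0; -0.008 0.164 0 0.028 0; -0.010 0.219 0 0.037 0; -0.013 0.274 0 0.047 0"
}}

```text
t: 16.8
ee_pos: [0.6145, 0.2576, 0.2077]
ee_rot: [0.0, -0.009, 1.0, 0.0]
contact_force: [0.5, -0.0, -0.5]
finger_gap: 0.0196
gripper_force: 29.5
```

Emit:
{"fn": "apply_moves", "kwargs": {
  "deltas": "0 0.055 0 0.009 0; 0 0.110 0 0.019 0; 0 0.110 0.052 0.019 0; 0 0.110 0.103 0.019 0; 0 0.110 0.103 0.019 0"
}}

```text
t: 17.42
ee_pos: [0.6105, 0.3648, 0.1003]
ee_rot: [-0.003, -0.0, 1.0, -0.002]
contact_force: [0.1, -0.3, 0.4]
finger_gap: 0.0197
gripper_force: 29.5
```

Emit:
{"fn": "apply_moves", "kwargs": {
  "deltas": "0 0 0 0 0.050; 0 0 0 0 0.050; 0 0 -0.053 0 0.050; 0 0 -0.105 0 0.050; 0 -0.055 -0.120 -0.009 0.050"
}}

```text
t: 18.05
ee_pos: [0.6132, 0.3153, 0.2296]
ee_rot: [0.003, -0.008, 1.0, 0.003]
contact_force: [1.0, -1.0, 0.0]
finger_gap: 0.0498
gripper_force: 0.0
```

Emit:
{"fn": "apply_moves", "kwargs": {
  "deltas": "0.005 -0.055 -0.015 -0.009 0.050; 0.015 -0.110 -0.030 -0.019 0.050; 0.025 -0.165 -0.045 -0.028 0.050; 0.035 -0.219 -0.060 -0.037 0.050; 0.045 -0.274 -0.075 -0.047 0.050"
}}

```text
t: 18.68
ee_pos: [0.5699, 0.0341, 0.3013]
ee_rot: [0.001, -0.028, 1.0, 0.001]
contact_force: [0.8, -0.4, -0.4]
finger_gap: 0.0501
gripper_force: 0.0
```

Emit:
{"fn": "apply_moves", "kwargs": {
  "deltas": "0.005 -0.055 -0.015 -0.009 0.085; 0.005 -0.110 -0.030 -0.019 0.085; 0.005 -0.110 -0.030 -0.028 0.085; 0.005 -0.110 -0.030 -0.037 0.085; 0.005 -0.110 -0.030 -0.037 0.085"
}}

```text
t: 19.3
ee_pos: [0.5715, -0.0722, 0.3289]
ee_rot: [0.0, -0.048, 0.999, 0.0]
contact_force: [-0.3, -0.1, 0.4]
finger_gap: 0.085
gripper_force: 0.0
```

```bash
sed -i 's/w1.png/w3.png/; /fitall("used0"/d' wf.py; sed -i 's#^c=cam.*#&; np.savez("w2.npz",im=im,K=c[0],R=c[1],t=c[2])#' wf.py; python3 wf.py; python3 edges.py; python3 -c "
from tray import *; r=tray()
for m in masks('used0','top'): print(round(m['confidence'],2),np.round(np.array(m['centre'])*[560,420]),unproj(cam('top'),np.array(m['centre'])*[560,420],.03).round(3))"
```

```text
[ 0.5715 -0.0722  0.3289] 0.0955
case 0.9 [334.  68.] 2353 [ 56 125  77] [ 0.4551 -0.0307  0.3926] 0.954
case 0.82 [110.  58.] 4370 [72 37 41] [ 0.4621 -0.2549  3.0071] 0.964
case 0.8 [199.  49.] 2855 [45 45 51] [ 0.4499 -0.1626  0.302 ] 0.962
case 0.66 [454.  75.] 4179 [74 71 47] [0.4475 0.096  0.2187] 0.963
bay0 0.89 [ 0.6202 -0.1141  0.02  ]
bay0 0.78 [0.6009 0.0219 0.02  ]
bay0 0.62 [ 0.6264 -0.1847  0.02  ]
bay0 0.6 [ 0.6088 -0.0474  0.02  ]
start_top 0.72 [0.6024 0.1215 0.055 ]
plate near top a=0.0876 x@y=-.079: 0.5543 140 0.0004
near rail outer bottom a=0.0929 x@y=-.079: 0.5725 135 0.0003
near rail inner top a=0.0977 x@y=-.079: 0.5843 250 0.0049
far rail outer top a=0.0934 x@y=-.079: 0.6547 230 0.0004
far rail inner bottom a=0.0909 x@y=-.079: 0.6470 170 0.0005
tray [ 0.549  0.374 -0.143] 0.767 2
[0.484 0.384]
[0.549 0.374]
[0.613 0.365]
0.79 [141. 213.] [0.613 0.374 0.03 ]
0.76 [138. 235.] [0.552 0.379 0.03 ]
0.59 [134. 257.] [0.49  0.384 0.03 ]
0.51 [274. 172.] [0.743 0.005 0.03 ]
```

View pics/w3.png

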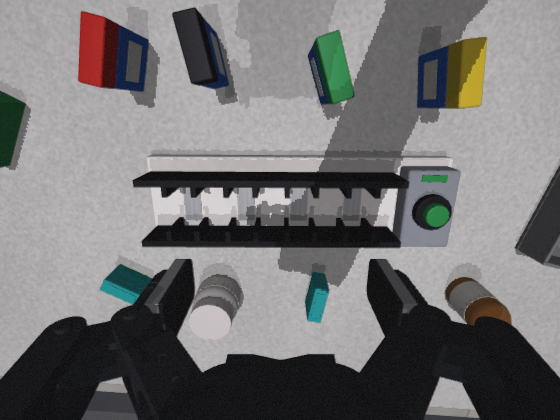

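All three cartridges are in the tray and all bays are empty. I'll rectify the view at guide-top height to locate the bay fins accurately.

```bash
cat > rect.py <<'E'
from h import *
d=np.load("w2.npz"); im=d["im"]; c=(d["K"],d["R"],d["t"])
x0,y0,a=.614,-.0785,.0935
X,Y=np.meshgrid(np.arange(-50,50,.5),np.arange(-145,145,.5),indexing="ij"); X=X/1e3;Y=Y/1e3
P=np.stack([x0+X*np.cos(a)-Y*np.sin(a),y0+X*np.sin(a)+Y*np.cos(a),0*X+.07],-1).reshape(-1,3)
uv=proj(c,P).reshape(*X.shape,2).astype(np.float32)
r=cv2.remap(im,uv[...,0],uv[...,1],cv2.INTER_CUBIC)
for b in(-105,-35,35,105): # expected slot outline
    j=int((b+145)*2); cv2.rectangle(r,(j-27,100-66),(j+27,100+66),(255,0,0),1)
cv2.imwrite("pics/rect.png",r[:,:,::-1])
E
python3 rect.py
```

```text
(no output)
```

View pics/rect.png

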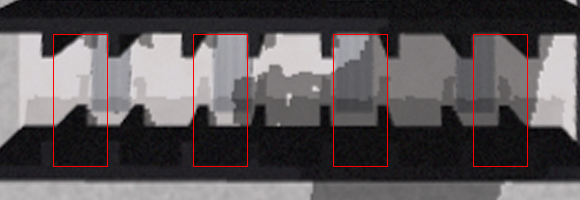

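The guide fins match the modelled slots to about 1 mm, so the dock pose is good. Now the yellow case goes to bay 3.

```bash
cat >> plan.py <<'E'
def bay(i):
    Y=[-.105,-.035,.035,.105][i]; return .614-Y*np.sin(.0935),-.0785+Y*np.cos(.0935)
def pick(x,y,a,i):
    plan([(x,y,.23,a,.06),(x,y,.114,a,.06,2),(x,y,.114,a,0,3),(x,y,.25,a,0),(*bay(i),.25,.0935,0),(*bay(i),.215,.0935,0,1)])
def place(i):
    b=bay(i); plan([(*b,.19,.0935,0,1),(*b,.136,.0935,0,2,.015)])
E
python3 -c "
from plan import *
pick(.4477,.0963,.226,3)"
```

```text
0.027 0.045 0.025 -0.033 0.060; 0.054 0.090 0.049 -0.066 0.060; 0.080 0.136 0.074 -0.099 0.060; 0.107 0.181 0.099 -0.133 0.060; 0.107 0.181 0.157 -0.133 0.060
-0.000 0.000 0.058 -0.000 0.060; -0.000 0.000 0.058 -0.000 0.060; -0.000 0.000 0.058 -0.000 0.060; -0.000 0.000 0.058 -0.000 0.000; -0.000 0.000 0.058 -0.000 0.000
-0.000 0.000 -0.000 -0.000 0.000; -0.000 0.000 -0.000 -0.000 0.000; -0.000 0.000 -0.045 -0.000 0.000; -0.000 0.000 -0.091 -0.000 0.000; -0.000 0.000 -0.136 -0.000 0.000
-0.046 -0.035 -0.000 0.044 0.000; -0.091 -0.069 -0.000 0.088 0.000; -0.137 -0.104 -0.000 0.133 0.000; -0.137 -0.104 0.035 0.133 0.000; -0.137 -0.104 0.035 0.133 0.000
```

Emit:
{"fn": "apply_moves", "kwargs": {
  "deltas": "0.027 0.045 0.025 -0.033 0.060; 0.054 0.090 0.049 -0.066 0.060; 0.080 0.136 0.074 -0.099 0.060; 0.107 0.181 0.099 -0.133 0.060; 0.107 0.181 0.157 -0.133 0.060",
  "newtons": 30
}}

```text
t: 20.38
ee_pos: [0.4475, 0.1008, 0.1728]
ee_rot: [0.002, -0.116, 0.993, 0.003]
contact_force: [0.7, 0.8, -0.3]
finger_gap: 0.0602
gripper_force: 0.0
```

Emit:
{"fn": "apply_moves", "kwargs": {
  "deltas": "0 0 0.030 0 0.060; 0 0 0.058 0 0.060; 0 0 0.058 0 0.060; 0 0 0.058 0 0; 0 0 0.058 0 0"
}}

```text
t: 21.0
ee_pos: [0.4487, 0.0967, 0.1151]
ee_rot: [0.001, -0.113, 0.994, 0.001]
contact_force: [-1.0, 0.7, 0.3]
finger_gap: 0.0242
gripper_force: 0.0
```

Emit:
{"fn": "apply_moves", "kwargs": {
  "deltas": "0 0 0 0 0; 0 0 0 0 0; 0 0 -0.045 0 0; 0 0 -0.091 0 0; 0 0 -0.136 0 0"
}}

```text
t: 21.62
ee_pos: [0.4478, 0.0962, 0.2517]
ee_rot: [0.0, -0.113, 0.994, 0.0]
contact_force: [1.3, 1.3, -1.4]
finger_gap: 0.0216
gripper_force: 34.6
```

Emit:
{"fn": "apply_moves", "kwargs": {
  "deltas": "-0.046 -0.035 0 0.044 0; -0.091 -0.069 0 0.088 0; -0.137 -0.104 0 0.133 0; -0.137 -0.104 0.035 0.133 0; -0.137 -0.104 0.035 0.133 0"
}}

```text
t: 22.25
ee_pos: [0.6035, 0.0256, 0.2127]
ee_rot: [-0.002, -0.046, 0.999, -0.001]
contact_force: [-0.3, -0.0, -1.1]
finger_gap: 0.0214
gripper_force: 34.7
```

```bash
cat > held.py <<'E'
# height of held case bottom & its pose, via side+top masks
from plan import *
p,a,R=pose(); print(p.round(4),round(a,4))
c=cam("wrist"); im=get_image("wrist"); cv2.imwrite("pics/wh.png",im[:,:,::-1])
place(int(__import__("sys").argv[1]))
E
python3 held.py 3
```

```text
[0.6035 0.0256 0.2127] 0.0925
-0.000 0.000 0.025 -0.000 0.000; -0.000 0.000 0.025 -0.000 0.000; -0.000 0.000 0.038 -0.000 0.000; -0.000 0.000 0.052 -0.000 0.000; -0.000 0.000 0.065 -0.000 0.000
-0.000 0.000 0.014 -0.000 0.000; -0.000 0.000 0.014 -0.000 0.000; -0.000 0.000 0.014 -0.000 0.000; -0.000 0.000 0.014 -0.000 0.000; -0.000 0.000 0.014 -0.000 0.000
```

View pics/wh.png

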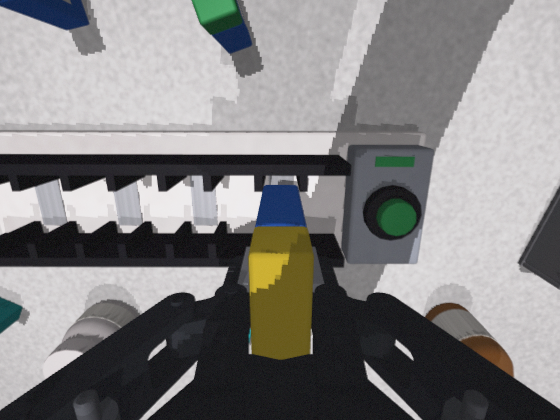

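The yellow case is held upright and aligned (top at cols 250–313), over bay 3 beside the panel. Lowering now.

Emit:
{"fn": "apply_moves", "kwargs": {
  "deltas": "0 0 0.020 0 0; 0 0 0.025 0 0; 0 0 0.033 0 0; 0 0 0.042 0 0; 0 0 0.050 0 0"
}}

```text
t: 22.92
ee_pos: [0.6048, 0.0259, 0.1644]
ee_rot: [0.0, -0.047, 0.999, 0.0]
contact_force: [-0.3, -0.6, -1.8]
finger_gap: 0.0216
gripper_force: 34.8
```

Emit:
{"fn": "apply_moves", "kwargs": {
  "deltas": "0 0 0.010 0 0; 0 0 0.020 0 0; 0 0 0.028 0 0; 0 0 0.029 0 0; 0 0 0.029 0 0"
}}

```text
t: 23.55
ee_pos: [0.6049, 0.0258, 0.136]
ee_rot: [0.0, -0.047, 0.999, 0.0]
contact_force: [0.1, -0.3, -1.3]
finger_gap: 0.0213
gripper_force: 34.7
```

Emit:
{"fn": "apply_moves", "kwargs": {
  "deltas": "0 0 0 0 0.045; 0 0 0 0 0.045; 0 0 0 0 0.045; 0 0 -0.040 0 0.045; 0 0 -0.100 0 0.045"
}}

```text
t: 24.18
ee_pos: [0.604, 0.026, 0.2359]
ee_rot: [-0.002, -0.047, 0.999, -0.0]
contact_force: [0.9, 1.3, 0.6]
finger_gap: 0.0451
gripper_force: 0.0
```

```bash
python3 -c "
from plan import *
print(pose()[:2])
pick(.4553,-.0306,.40,2)"
```

```text
(array([0.60396759, 0.02599771, 0.23585028]), np.float64(0.09327193879017048))
0.051 -0.014 0.002 -0.102 0.060; 0.102 -0.028 0.004 -0.204 0.060; 0.153 -0.043 0.006 -0.307 0.060; 0.153 -0.043 0.064 -0.307 0.060; 0.153 -0.043 0.122 -0.307 0.060
-0.000 0.000 -0.000 -0.000 0.060; -0.000 0.000 -0.000 -0.000 0.060; -0.000 0.000 -0.000 -0.000 0.000; -0.000 0.000 -0.000 -0.000 0.000; -0.000 0.000 -0.000 -0.000 0.000
-0.000 0.000 -0.000 -0.000 0.000; -0.000 0.000 -0.045 -0.000 0.000; -0.000 0.000 -0.091 -0.000 0.000; -0.000 0.000 -0.136 -0.000 0.000; -0.046 -0.024 -0.136 0.102 0.000
-0.048 -0.019 -0.000 0.102 0.000; -0.097 -0.039 -0.000 0.204 0.000; -0.097 -0.039 0.035 0.204 0.000; -0.097 -0.039 0.035 0.204 0.000; -0.097 -0.039 0.035 0.204 0.000
```

Emit:
{"fn": "apply_moves", "kwargs": {
  "deltas": "0.051 -0.014 0.002 -0.102 0.060; 0.102 -0.028 0.004 -0.204 0.060; 0.153 -0.043 0.006 -0.307 0.060; 0.153 -0.043 0.020 -0.307 0.060; 0.153 -0.043 0.062 -0.307 0.060"
}}

```text
t: 24.8
ee_pos: [0.4581, -0.0302, 0.175]
ee_rot: [0.003, -0.199, 0.98, 0.002]
contact_force: [1.1, 1.4, -1.0]
finger_gap: 0.0599
gripper_force: 0.0
```

Emit:
{"fn": "apply_moves", "kwargs": {
  "deltas": "0 0 0.030 0 0.060; 0 0 0.060 0 0.060; 0 0 0.060 0 0.060; 0 0 0.060 0 0; 0 0 0.060 0 0"
}}

```text
t: 25.42
ee_pos: [0.4573, -0.0311, 0.1149]
ee_rot: [0.001, -0.199, 0.98, 0.0]
contact_force: [-0.5, -0.6, 0.1]
finger_gap: 0.0244
gripper_force: 0.0
```

Emit:
{"fn": "apply_moves", "kwargs": {
  "deltas": "0 0 0 0 0; 0 0 0 0 0; 0 0 -0.045 0 0; 0 0 -0.091 0 0; 0 0 -0.136 0 0"
}}

```text
t: 26.05
ee_pos: [0.4563, -0.0314, 0.2514]
ee_rot: [0.0, -0.199, 0.98, 0.0]
contact_force: [0.7, 1.4, -2.0]
finger_gap: 0.0217
gripper_force: 30.1
```

Emit:
{"fn": "apply_moves", "kwargs": {
  "deltas": "-0.046 -0.024 0 0.102 0; -0.091 -0.048 0 0.204 0; -0.138 -0.072 0 0.307 0; -0.138 -0.072 0.020 0.307 0; -0.138 -0.072 0.035 0.307 0"
}}

```text
t: 26.68
ee_pos: [0.6117, -0.0441, 0.2136]
ee_rot: [-0.001, -0.046, 0.999, -0.001]
contact_force: [-0.3, -0.4, -1.2]
finger_gap: 0.0216
gripper_force: 30.3
```

```bash
python3 -c "
from plan import *
print(pose()[:2],bay(2)); place(2)"
```

```text
(array([ 0.61166563, -0.04411877,  0.21364062]), np.float64(0.09296051578379314)) (np.float64(0.6107322660850617), np.float64(-0.043652877951527155))
0.001 0.001 0.024 -0.001 0.000; 0.001 0.001 0.024 -0.001 0.000; 0.001 0.001 0.037 -0.001 0.000; 0.001 0.001 0.051 -0.001 0.000; 0.001 0.001 0.064 -0.001 0.000
-0.000 0.000 0.014 -0.000 0.000; -0.000 0.000 0.014 -0.000 0.000; -0.000 0.000 0.014 -0.000 0.000; -0.000 0.000 0.014 -0.000 0.000; -0.000 0.000 0.014 -0.000 0.000
```

Emit:
{"fn": "apply_moves", "kwargs": {
  "deltas": "0 0 0.020 0 0; 0 0 0.025 0 0; 0 0 0.033 0 0; 0 0 0.042 0 0; 0 0 0.050 0 0"
}}

```text
t: 27.3
ee_pos: [0.6117, -0.0436, 0.1646]
ee_rot: [0.0, -0.047, 0.999, 0.0]
contact_force: [0.8, 0.7, -1.9]
finger_gap: 0.0217
gripper_force: 30.3
```

Emit:
{"fn": "apply_moves", "kwargs": {
  "deltas": "0 0 0.010 0 0; 0 0 0.020 0 0; 0 0 0.028 0 0; 0 0 0.028 0 0; 0 0 0.028 0 0"
}}

```text
t: 27.92
ee_pos: [0.6118, -0.0439, 0.1371]
ee_rot: [0.0, -0.047, 0.999, -0.0]
contact_force: [-0.3, -0.2, -1.1]
finger_gap: 0.0213
gripper_force: 30.4
```

Emit:
{"fn": "apply_moves", "kwargs": {
  "deltas": "0 0 0.001 0 0.045; 0 0 0.001 0 0.045; 0 0 0.001 0 0.045; 0 0 -0.040 0 0.045; 0 0 -0.099 0 0.045"
}}

```text
t: 28.55
ee_pos: [0.6109, -0.0435, 0.236]
ee_rot: [-0.001, -0.047, 0.999, -0.0]
contact_force: [0.9, 0.5, 1.0]
finger_gap: 0.0449
gripper_force: 0.0
```

```bash
python3 -c "
from plan import *
print(pose()[:2])
pick(.4499,-.1625,.298,1)"
```

```text
(array([ 0.61090054, -0.04348678,  0.23600009]), np.float64(0.0932009457108691))
0.043 -0.026 0.002 -0.051 0.060; 0.086 -0.052 0.003 -0.102 0.060; 0.129 -0.078 0.005 -0.154 0.060; 0.171 -0.104 0.006 -0.205 0.060; 0.171 -0.104 0.064 -0.205 0.060
-0.000 0.000 0.058 -0.000 0.060; -0.000 0.000 0.058 -0.000 0.060; -0.000 0.000 0.058 -0.000 0.060; -0.000 0.000 0.058 -0.000 0.000; -0.000 0.000 0.058 -0.000 0.000
-0.000 0.000 -0.000 -0.000 0.000; -0.000 0.000 -0.000 -0.000 0.000; -0.000 0.000 -0.045 -0.000 0.000; -0.000 0.000 -0.091 -0.000 0.000; -0.000 0.000 -0.136 -0.000 0.000
-0.058 -0.001 -0.000 0.068 0.000; -0.116 -0.001 -0.000 0.136 0.000; -0.174 -0.002 -0.000 0.204 0.000; -0.174 -0.002 0.035 0.204 0.000; -0.174 -0.002 0.035 0.204 0.000
```

Emit:
{"fn": "apply_moves", "kwargs": {
  "deltas": "0.057 -0.035 0.002 -0.070 0.060; 0.114 -0.069 0.003 -0.140 0.060; 0.171 -0.104 0.006 -0.205 0.060; 0.171 -0.104 0.020 -0.205 0.060; 0.171 -0.104 0.062 -0.205 0.060"
}}

```text
t: 29.18
ee_pos: [0.4523, -0.1631, 0.1749]
ee_rot: [0.003, -0.148, 0.989, 0.001]
contact_force: [1.4, 2.0, -0.3]
finger_gap: 0.0603
gripper_force: 0.0
```

Emit:
{"fn": "apply_moves", "kwargs": {
  "deltas": "0 0 0.030 0 0.060; 0 0 0.060 0 0.060; 0 0 0.060 0 0.060; 0 0 0.060 0 0; 0 0 0.060 0 0"
}}

```text
t: 29.8
ee_pos: [0.4518, -0.1632, 0.1149]
ee_rot: [0.001, -0.149, 0.989, -0.0]
contact_force: [-0.2, -0.4, -0.2]
finger_gap: 0.0241
gripper_force: 0.0
```

Emit:
{"fn": "apply_moves", "kwargs": {
  "deltas": "0 0 0 0 0; 0 0 0 0 0; 0 0 -0.045 0 0; 0 0 -0.091 0 0; 0 0 -0.136 0 0"
}}

```text
t: 30.42
ee_pos: [0.451, -0.1634, 0.2512]
ee_rot: [-0.0, -0.148, 0.989, -0.0]
contact_force: [0.6, 1.7, -0.5]
finger_gap: 0.0219
gripper_force: 29.9
```

Emit:
{"fn": "apply_moves", "kwargs": {
  "deltas": "-0.058 0 0 0.068 0; -0.116 -0.001 0 0.136 0; -0.174 -0.002 0 0.204 0; -0.174 -0.002 0.020 0.204 0; -0.174 -0.002 0.035 0.204 0"
}}

```text
t: 31.05
ee_pos: [0.6185, -0.1134, 0.2139]
ee_rot: [-0.0, -0.048, 0.999, -0.0]
contact_force: [-0.3, -0.0, -1.0]
finger_gap: 0.022
gripper_force: 30.0
```

```bash
python3 -c "
from plan import *
print(pose()[:2],bay(1)); place(1)"
```

```text
(array([ 0.61848589, -0.11343759,  0.21386668]), np.float64(0.09564233444065905)) (np.float64(0.6172677339149383), np.float64(-0.11334712204847285))
0.001 0.000 0.024 0.002 0.000; 0.001 0.000 0.024 0.002 0.000; 0.001 0.000 0.037 0.002 0.000; 0.001 0.000 0.051 0.002 0.000; 0.001 0.000 0.064 0.002 0.000
-0.000 0.000 0.014 -0.000 0.000; -0.000 0.000 0.014 -0.000 0.000; -0.000 0.000 0.014 -0.000 0.000; -0.000 0.000 0.014 -0.000 0.000; -0.000 0.000 0.014 -0.000 0.000
```

Emit:
{"fn": "apply_moves", "kwargs": {
  "deltas": "0 0 0.020 0.002 0; 0 0 0.025 0.002 0; 0 0 0.033 0.002 0; 0 0 0.042 0.002 0; 0 0 0.050 0.002 0"
}}

```text
t: 31.68
ee_pos: [0.618, -0.1139, 0.1645]
ee_rot: [0.0, -0.046, 0.999, 0.0]
contact_force: [0.6, 0.3, -1.3]
finger_gap: 0.0218
gripper_force: 30.0
```

Emit:
{"fn": "apply_moves", "kwargs": {
  "deltas": "0 0 0.010 0 0; 0 0 0.020 0 0; 0 0 0.028 0 0; 0 0 0.028 0 0; 0 0 0.028 0 0"
}}

```text
t: 32.3
ee_pos: [0.6181, -0.1141, 0.1371]
ee_rot: [0.0, -0.046, 0.999, -0.0]
contact_force: [-0.1, -0.2, -2.1]
finger_gap: 0.0219
gripper_force: 30.0
```

Emit:
{"fn": "apply_moves", "kwargs": {
  "deltas": "0 0 0.001 0 0.045; 0 0 0.001 0 0.045; 0 0 0.001 0 0.045; 0 0 -0.040 0 0.045; 0 0 -0.099 0 0.045"
}}

```text
t: 32.92
ee_pos: [0.6173, -0.1136, 0.2359]
ee_rot: [-0.001, -0.046, 0.999, 0.0]
contact_force: [1.7, -0.3, 2.2]
finger_gap: 0.0448
gripper_force: 0.0
```

```bash
python3 -c "
from plan import *
print(pose()[:2])
pick(.462,-.255,-.147,0)"
```

```text
(array([ 0.61727522, -0.11364544,  0.23593297]), np.float64(0.09215663115099128))
0.042 -0.032 0.001 0.060 0.060; 0.084 -0.063 0.003 0.120 0.060; 0.126 -0.095 0.004 0.179 0.060; 0.168 -0.126 0.006 0.239 0.060; 0.168 -0.126 0.064 0.239 0.060
0.000 0.000 0.058 -0.000 0.060; 0.000 0.000 0.058 -0.000 0.060; 0.000 0.000 0.058 -0.000 0.060; 0.000 0.000 0.058 -0.000 0.000; 0.000 0.000 0.058 -0.000 0.000
0.000 0.000 -0.000 -0.000 0.000; 0.000 0.000 -0.000 -0.000 0.000; 0.000 0.000 -0.045 -0.000 0.000; 0.000 0.000 -0.091 -0.000 0.000; 0.000 0.000 -0.136 -0.000 0.000
-0.050 0.032 -0.000 -0.080 0.000; -0.100 0.063 -0.000 -0.160 0.000; -0.150 0.095 -0.000 -0.241 0.000; -0.150 0.095 0.035 -0.240 0.000; -0.150 0.095 0.035 -0.240 0.000
```

Emit:
{"fn": "apply_moves", "kwargs": {
  "deltas": "0.042 -0.032 0.001 0.060 0.060; 0.084 -0.063 0.003 0.120 0.060; 0.126 -0.095 0.004 0.179 0.060; 0.168 -0.126 0.006 0.239 0.060; 0.168 -0.126 0.060 0.239 0.060"
}}

```text
t: 33.55
ee_pos: [0.4613, -0.2588, 0.1784]
ee_rot: [0.004, 0.076, 0.997, -0.0]
contact_force: [1.9, 1.4, -0.1]
finger_gap: 0.06
gripper_force: 0.0
```

Emit:
{"fn": "apply_moves", "kwargs": {
  "deltas": "0 0 0.030 0 0.060; 0 0 0.062 0 0.060; 0 0 0.062 0 0.060; 0 0 0.062 0 0; 0 0 0.062 0 0"
}}

```text
t: 34.17
ee_pos: [0.463, -0.2552, 0.1151]
ee_rot: [0.001, 0.073, 0.997, -0.0]
contact_force: [-0.4, 0.0, 0.8]
finger_gap: 0.0241
gripper_force: 1.2
```

Emit:
{"fn": "apply_moves", "kwargs": {
  "deltas": "0 0 0 0 0; 0 0 0 0 0; 0 0 -0.045 0 0; 0 0 -0.091 0 0; 0 0 -0.136 0 0"
}}

```text
t: 34.8
ee_pos: [0.4621, -0.2549, 0.2514]
ee_rot: [-0.0, 0.073, 0.997, 0.0]
contact_force: [1.7, 1.1, -1.1]
finger_gap: 0.0214
gripper_force: 34.6
```

Emit:
{"fn": "apply_moves", "kwargs": {
  "deltas": "-0.050 0.032 0 -0.080 0; -0.100 0.063 0 -0.160 0; -0.150 0.095 0 -0.240 0; -0.150 0.095 0.020 -0.240 0; -0.150 0.095 0.035 -0.240 0"
}}

```text
t: 35.42
ee_pos: [0.6239, -0.1832, 0.2137]
ee_rot: [-0.001, -0.046, 0.999, -0.0]
contact_force: [0.5, 0.3, -1.1]
finger_gap: 0.0219
gripper_force: 34.8
```

```bash
python3 -c "
from plan import *
print(pose()[:2],bay(0)); place(0)"
```

```text
(array([ 0.62389694, -0.18321563,  0.21374771]), np.float64(0.0924971573521242)) (np.float64(0.6238032017448147), np.float64(-0.18304136614541855))
0.000 0.000 0.024 -0.001 0.000; 0.000 0.000 0.024 -0.001 0.000; 0.000 0.000 0.037 -0.001 0.000; 0.000 0.000 0.051 -0.001 0.000; 0.000 0.000 0.064 -0.001 0.000
-0.000 0.000 0.014 -0.000 0.000; -0.000 0.000 0.014 -0.000 0.000; -0.000 0.000 0.014 -0.000 0.000; -0.000 0.000 0.014 -0.000 0.000; -0.000 0.000 0.014 -0.000 0.000
```

Emit:
{"fn": "apply_moves", "kwargs": {
  "deltas": "0 0 0.020 0 0; 0 0 0.025 0 0; 0 0 0.033 0 0; 0 0 0.042 0 0; 0 0 0.050 0 0"
}}

```text
t: 36.05
ee_pos: [0.6246, -0.1829, 0.1645]
ee_rot: [0.0, -0.047, 0.999, 0.0]
contact_force: [-0.4, 0.4, -1.1]
finger_gap: 0.0213
gripper_force: 34.8
```

Emit:
{"fn": "apply_moves", "kwargs": {
  "deltas": "0 0 0.010 0 0; 0 0 0.020 0 0; 0 0 0.028 0 0; 0 0 0.028 0 0; 0 0 0.028 0 0"
}}

```text
t: 36.67
ee_pos: [0.6247, -0.183, 0.1371]
ee_rot: [0.0, -0.047, 0.999, -0.0]
contact_force: [-0.2, -0.0, -1.3]
finger_gap: 0.0218
gripper_force: 34.7
```

Emit:
{"fn": "apply_moves", "kwargs": {
  "deltas": "0 0 0.001 0 0.045; 0 0 0.001 0 0.045; 0 0 0.001 0 0.045; 0 0 -0.040 0 0.045; 0 0 -0.100 0 0.045"
}}

```text
t: 37.3
ee_pos: [0.6239, -0.1824, 0.2368]
ee_rot: [-0.001, -0.047, 0.999, 0.0]
contact_force: [0.9, 0.9, -0.1]
finger_gap: 0.0448
gripper_force: 0.0
```

```bash
python3 -c "
from plan import *
plan([(.55,.0,.33,.0935,.0)])"
```

```text
0.014 0.047 -0.023 -0.000 0.000; 0.028 0.094 -0.047 -0.000 0.000; 0.042 0.141 -0.070 -0.000 0.000; 0.057 0.189 -0.093 -0.000 0.000; 0.057 0.189 -0.093 -0.000 0.000
```

Emit:
{"fn": "apply_moves", "kwargs": {
  "deltas": "0.014 0.047 -0.023 0 0; 0.028 0.094 -0.047 0 0; 0.042 0.141 -0.070 0 0; 0.057 0.189 -0.093 0 0; 0.057 0.189 -0.093 0 0"
}}

```text
t: 37.92
ee_pos: [0.5502, 0.006, 0.3311]
ee_rot: [0.001, -0.052, 0.999, 0.002]
contact_force: [0.5, -0.1, -0.1]
finger_gap: -0.0005
gripper_force: 0.0
```

```bash
cat > chk.py <<'E'
from plan import *
print(pose()[:2])
c=cam("wrist"); im=get_image("wrist"); cv2.imwrite("pics/w5.png",im[:,:,::-1])
for m in masks("case0","wrist"):
    if m["confidence"]<.3: continue
    px=m["pixels"].astype(np.float32); uv=np.array(m["centre"])*[560,420]; p=unproj(c,uv,.08)
    o=[(z,*fit([(c,px)],(p[0],p[1],[.09]),.06,.022,z,z+.095)) for z in(.02,.03)]
    print(round(m["confidence"],2),uv.round(),[(z,r.round(4),round(q,3)) for z,r,q in o])
for i in range(4): print(np.round(bay(i),4))
hsv=cv2.cvtColor(im,cv2.COLOR_RGB2HSV)
g=((hsv[...,0]>45)&(hsv[...,0]<80)&(hsv[...,1]>120)&(hsv[...,2]>60)).astype(np.uint8)
n,l,s,ce=cv2.connectedComponentsWithStats(g)
for k in range(1,n):
    if s[k,4]>80: print("green",s[k],ce[k].round(1),unproj(c,ce[k],.06).round(4),unproj(c,ce[k],.07).round(4))
for m in spotter.tip_of("start_top","wrist"): print("start",round(m["confidence"],2),np.array(m["centre"])*[560,420])
E
python3 chk.py; python3 tray.py
```

```text
(array([0.55021341, 0.00598307, 0.33106512]), np.float64(0.10305032292998438))
0.94 [295. 228.] [(0.02, array([0.6055, 0.0275, 0.1347]), np.float64(0.651)), (0.03, array([0.6058, 0.0274, 0.1313]), np.float64(0.616))]
0.86 [234. 233.] [(0.02, array([ 0.6089, -0.0429,  0.0581]), np.float64(0.85)), (0.03, array([ 0.6037, -0.0411,  0.0347]), np.float64(0.816))]
0.79 [108. 231.] [(0.02, array([ 0.6233, -0.1814,  0.0248]), np.float64(0.839)), (0.03, array([ 0.6197, -0.1767, -0.0437]), np.float64(0.805))]
0.71 [165. 227.] [(0.02, array([ 0.6159, -0.1129,  0.0604]), np.float64(0.85)), (0.03, array([ 0.6122, -0.1092,  0.0321]), np.float64(0.815))]
[ 0.6238 -0.183 ]
[ 0.6173 -0.1133]
[ 0.6107 -0.0437]
[0.6042 0.026 ]
green [352 187  25   6 128] [364.3 189.2] [0.5542 0.1064 0.06  ] [0.5518 0.1033 0.07  ]
green [ 214  205   23   59 1250] [225.3 234.3] [ 0.6283 -0.0526  0.06  ] [ 0.6237 -0.0511  0.07  ]
green [354 216  23  21 373] [365.  226.1] [0.5999 0.116  0.06  ] [0.5962 0.1125 0.07  ]
start 0.64 [363.496 227.514]
tray [ 0.55   0.376 -0.15 ] 0.761 2
[0.485 0.386]
[0.55  0.376]
[0.614 0.366]
```

View pics/w5.png

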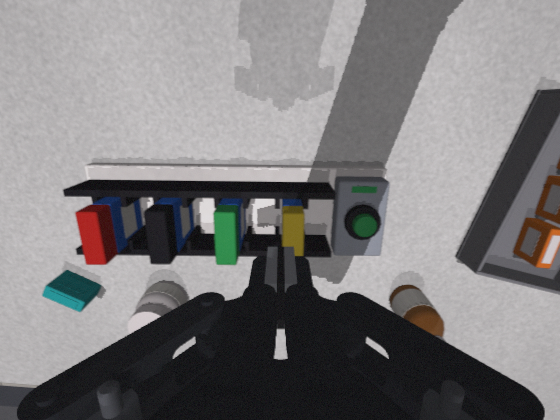

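All four cases stand in their bays (fits agree with floor height z = 0.02), the button is at (365,226), and the cartridges are in the tray. Now the button.

```bash
python3 -c "
from plan import *
plan([(.596,.1137,.2,.0935,.0),(.596,.1137,.148,.0935,.0,1,.03)])"
```

```text
-0.019 0.037 0.043 -0.001 0.000; -0.037 0.074 0.086 -0.002 0.000; -0.056 0.111 0.130 -0.003 0.000; -0.056 0.111 0.156 -0.003 0.000; -0.056 0.111 0.182 -0.003 0.000
-0.000 0.000 -0.000 -0.000 0.000; -0.000 0.000 -0.000 -0.000 0.000; -0.000 0.000 -0.000 -0.000 0.000; -0.000 0.000 -0.000 -0.000 0.000; -0.000 0.000 -0.000 -0.000 0.000
```

Emit:
{"fn": "apply_moves", "kwargs": {
  "deltas": "-0.019 0.037 0.043 0 0; -0.037 0.074 0.086 0 0; -0.056 0.111 0.130 0 0; -0.056 0.111 0.156 0 0; -0.056 0.111 0.182 0 0"
}}

```text
t: 38.9
ee_pos: [0.5958, 0.1147, 0.1461]
ee_rot: [-0.001, -0.046, 0.999, -0.001]
contact_force: [0.6, -0.4, 0.3]
finger_gap: 0.0003
gripper_force: 0.0
```

Emit:
{"fn": "apply_moves", "kwargs": {
  "deltas": "0 0 0.002 0 0; 0 0 0.004 0 0; 0 0 0.006 0 0; 0 0 0.006 0 0; 0 0 0.006 0 0"
}}

```text
t: 39.52
ee_pos: [0.5961, 0.1156, 0.1425]
ee_rot: [0.001, -0.047, 0.999, 0.0]
contact_force: [1.1, -1.5, 2.9]
finger_gap: -0.0002
gripper_force: 1.3
```

Emit:
{"fn": "apply_moves", "kwargs": {
  "deltas": "0 0 0.002 0 0; 0 0 0.004 0 0; 0 0 0.004 0 0; 0 0 0.004 0 0; 0 0 0.004 0 0"
}}

```text
t: 40.15
ee_pos: [0.5961, 0.1156, 0.1387]
ee_rot: [0.001, -0.047, 0.999, 0.0]
contact_force: [-0.8, -1.7, 10.6]
finger_gap: -0.0001
gripper_force: 5.5
```

Emit:
{"fn": "apply_moves", "kwargs": {
  "deltas": "0 0 0.001 0 0; 0 0 0.002 0 0; 0 0 0.002 0 0; 0 0 0.002 0 0; 0 0 0.002 0 0"
}}

```text
t: 40.78
ee_pos: [0.5962, 0.1156, 0.1383]
ee_rot: [0.0, -0.046, 0.999, 0.001]
contact_force: [-9.4, -2.9, 29.2]
finger_gap: -0.0002
gripper_force: 14.9
```

Emit:
{"fn": "apply_moves", "kwargs": {
  "deltas": "0 0 -0.010 0 0; 0 0 -0.050 0 0; 0 0 -0.110 0 0; 0 0 -0.170 0 0; 0.020 -0.040 -0.190 0 0"
}}

```text
t: 41.4
ee_pos: [0.5804, 0.077, 0.3285]
ee_rot: [0.002, -0.05, 0.999, 0.0]
contact_force: [0.6, -1.9, 0.6]
finger_gap: 0.0
gripper_force: 0.0
```

Emit:
{"fn": "apply_moves", "kwargs": {
  "deltas": "0.020 -0.040 0 0 0; 0.020 -0.040 0 0 0; 0.020 -0.040 0 0 0; 0.020 -0.040 0 0 0; 0.020 -0.040 0 0 0"
}}

```text
t: 42.02
ee_pos: [0.5634, 0.0332, 0.3256]
ee_rot: [-0.0, -0.047, 0.999, -0.0]
contact_force: [0.5, -0.4, 0.3]
finger_gap: -0.0
gripper_force: 0.0
```

```bash
sed -i 's/w5/w6/' chk.py; python3 chk.py; python3 tray.py; python3 -c "
from h import *
im=get_image('top')
for m in masks('used0','top'): print(round(m['confidence'],2),unproj(cam('top'),np.array(m['centre'])*[560,420],.03).round(3))"
```

```text
(array([0.5633916 , 0.03319371, 0.32558424]), np.float64(0.09445988065713648))
0.84 [270. 218.] [(0.02, array([0.6032, 0.0268, 0.0974]), np.float64(0.798)), (0.03, array([0.5987, 0.0264, 0.0874]), np.float64(0.764))]
0.83 [ 80. 221.] [(0.02, array([ 6.251e-01, -1.831e-01, -1.000e-04]), np.float64(0.823)), (0.03, array([ 0.6215, -0.1765, -0.1224]), np.float64(0.786))]
0.67 [207. 217.] [(0.02, array([ 0.6097, -0.043 ,  0.0686]), np.float64(0.864)), (0.03, array([ 0.6062, -0.0409,  0.0366]), np.float64(0.825))]
0.67 [142. 217.] [(0.02, array([ 0.6165, -0.1129,  0.0679]), np.float64(0.872)), (0.03, array([ 0.6126, -0.1083,  0.0076]), np.float64(0.832))]
[ 0.6238 -0.183 ]
[ 0.6173 -0.1133]
[ 0.6107 -0.0437]
[0.6042 0.026 ]
green [334 175  25   6 149] [345.9 177.5] [0.5546 0.1075 0.06  ] [0.5525 0.1051 0.07  ]
green [ 187  194   26   60 1307] [199.7 223.5] [ 0.6269 -0.0573  0.06  ] [ 0.6227 -0.0548  0.07  ]
green [336 205  23  22 396] [347.  215.2] [0.5996 0.1161 0.06  ] [0.5962 0.1134 0.07  ]
start 0.76 [347.816 218.106]
tray [ 0.549  0.37  -0.132] 0.37 2
[0.485 0.379]
[0.549 0.37 ]
[0.614 0.362]
0.76 [ 0.759 -0.278  0.03 ]
0.72 [0.551 0.374 0.03 ]
0.62 [0.483 0.385 0.03 ]
0.48 [0.615 0.366 0.03 ]
```

View pics/w6.png

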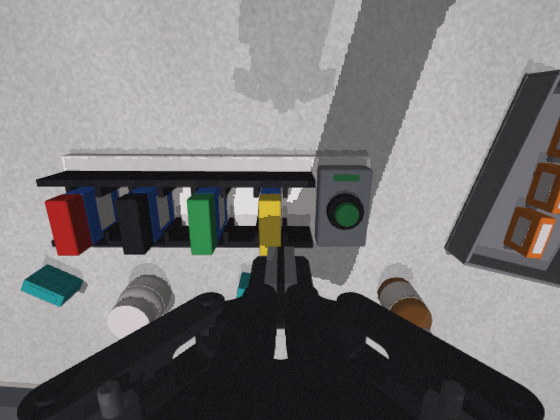

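All four cases stand in their bays, the cartridges are in the tray, and the button bottomed out (29 N) and was released. Handing in.

```bash
python3 -c "
from station import manip
print(manip.job_done())"
```

```text
the job is handed in; nothing more can be done
None
```

The job is handed in but the verdict wasn't shown: three used cartridges are in the waste tray, all four slide cases stand in their own bays by the camera fits, the start button was pressed to its stop (29 N) and released, and the bottle, jar and green box weren't touched.

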